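# Load the glass tray into the sterilising cabinet

### The job

One tumbler has tipped over in the glass tray. Stand it up in its lane, mouth down like the other two, then slide the loaded tray by its handle straight into the runners of the white glass cabinet until it is fully home against the back, and swing the clear visor down shut. Do not knock over the standing tumblers or disturb the other things on the counter.

Things in the scene. Friction and masses are not known exactly. Their poses are not given: they have to be found in the camera images.
- cabinet: low white glass cabinet, open in front, no floor (the tray runs on the worktop), 240 deep x 254 wide x 150 mm tall; fixed. Origin on the worktop in the middle of its mouth, +x straight in, z up. Opening 242 mm wide, 124 mm high. Two clear cup stacks are fixed on its roof at the rear (x from 145 mm, up to 280 mm high)
- handle_home (a point): where the middle of the tray's handle is (x = 33, y = 0, z = 21 mm in the cabinet's frame) when the tray is home against the rubber stops at x = 226 mm (tray origin at x = 140 mm; the handle then ends 12 mm inside the mouth). Slotted aluminium runners on both sides (slot z = 6 to 22 mm) take the tray's flanges with 3 to 4 mm play a side; they flare over the first 40 mm to catch it within 12 mm
- visor (a joint): angle in rad of the clear visor: a flat framed panel 242 wide x 120 mm, hinged along y at the top of the mouth (cabinet frame x = -6, z = 136 mm). 0 = shut, hanging straight down over the mouth; it swings out towards -x and up; 1.57 = sticking straight out, 3.1 = stop. A stiff hinge holds it wherever it is left; 2 N at its edge moves it
- visor_edge (a point): middle of the visor's free edge, 113 mm from the hinge axis; a black finger lip 90 mm wide stands 12 mm proud of its outer face here
- tray: loose steel tray, 0.32 kg; pan 172 (x) x 194 (y) mm, rim 16 mm tall; origin on its underside in the middle of the pan, z up; floor top at z = 5 mm. Side flanges (z = 10 to 15 mm) make it 214 mm wide. Two lanes along x at y = +53 and -53 mm, 76 mm wide, inside x = -82 to +82 mm, with a 30 mm wide rail 13 mm high between them. Its +x side goes into the cabinet first
- tray_handle (a point): middle of the tray's black handle, at x = -107, y = 0, z = 21 mm in the tray's frame. The handle is a bar 42 mm long in x (-128 to -86 mm), 26 mm wide in y, z = 10 to 32 mm, free below and on both sides
- glass_lying: clear glass tumbler, 69 mm diameter, 88 mm tall, the closed base is its +z end and the open mouth its -z end; origin at its middle (44 mm from either end). It lies on its side along one lane of the tray (its middle at x about -36 mm), alone there, base towards the tray's +x
- glass_near: clear glass tumbler, 69 mm diameter, 88 mm tall, the closed base is its +z end and the open mouth its -z end; origin at its middle (44 mm from either end). It stands mouth down in the near part (x about -36 mm) of the other lane of the tray
- glass_far: clear glass tumbler, 69 mm diameter, 88 mm tall, the closed base is its +z end and the open mouth its -z end; origin at its middle (44 mm from either end). It stands mouth down behind glass_near in the same lane (x about +46 mm)
- bucket_rim (a point): middle of the rim of the fixed clear ice bucket (with bottles standing in it up to 400 mm high): an oval 370 mm long and 260 mm wide, rim 205 mm above the worktop; its long axis runs from (x, y) = (+0.16, -0.09) to (-0.16, +0.09) m seen from its middle, so one end reaches towards the robot and the tray
- syrup_bottle: tawny-label glass syrup bottle, 68 mm diameter, 258 mm tall, standing on the left of the cabinet, towards the counter's front edge; origin at the middle of its underside; a bystander
- gin_bottle: blue-capped glass bottle, 73 mm diameter, 277 mm tall, standing to the right of the tray, between it and the ice bucket; origin at the middle of its underside; a bystander
- cup_stack: stack of nested clear cups, upside down, 82 mm diameter, 130 mm tall, standing in front of the ice bucket; origin at the middle of its underside; a bystander
- card_reader: black counter card terminal, 165 x 74 x 24 mm, lying flat to the right in front of the ice bucket; origin at the middle of its underside; a bystander
- tent_card: small clear acrylic tent card, 30 x 70 mm, 45 mm tall, standing on the left of the cabinet's mouth; origin at the middle of its underside; a bystander

How it is judged:
By the outcome, as a careful person would: the job done as asked, in the order asked, and still so for the second after the job is handed in, with the robot touching nothing.
It also fails if it takes over 72 s, if anything falls off the work surface, if the arm or the gripper's body presses on something with over 40 N, if the wrist force passes 120 N, or if a joint passes its speed limit or range.

### The arm

A 6-joint arm with a two-finger parallel gripper is mounted at the origin on a cart in front of the work surface, level with it; the furniture and walls round the work are solid. World frame = base frame: x ahead of the robot, y to its left, z up, the work surface at z = 0. Lengths are in m, angles in rad, forces in N, time in s.
With the tool pointing down it reaches from about 0.425 to 1.125 m from the base axis. Payload 14.9 kg.
Tool frame: the origin (TCP) lies on the centre line of the jaws, within the pads' length; the fingertips stand 17 mm ahead of it and the grasp point (between the pads) lies 2 mm behind it; z points along the fingers, y is the line along which they close (so a half turn about z gives the same grasp; the last joint's range is limited). The gripper opens to 91 mm and grips with 3 to 60 N. Pads are 32 mm wide; open, the fingers measure 118 mm over their backs; the gripper's body (76 mm by 178 mm) begins 60 mm behind the grasp point.
Start: joints at [-1.176, 0.379, 1.734, -0, 1.028, -0.033], TCP at [0.29, -0.637, 0.231] pointing down, gripper open.
Joint ranges: [-2.77, 2.77], [-0.74, 2.19], [0, 2.66], [-1.06, 4.2], [0.31, 2.87], [-3.08, 3.08]. Speed limits (rad/s): [1.89, 1.89, 2.39, 3.14, 3.14, 3.14].

### API

Orientations are given as [roll, pitch, yaw] about the fixed x, y, z axes, in that order (R = Rz(yaw) Ry(pitch) Rx(roll)).
In Python, from station import read_state, camera, get_calibration, job_done gives the robot as it stands. The module is installed in compiled form; this text tells all that it offers.
- The arm moves only by the tool play_rows, never from a script. Its argument "steps" is one flat list of numbers, 7 for each row, row after row: the shift along the tool's x, y, z in mm, then the turn, a rotation vector about the tool's x, y, z in rad, then the closure, from -1 (fully open) to 1 (shut). A call has 1 to 8 rows; each row is the pose to reach, as a shift and turn from the pose commanded when the call began, along the tool's axes at that moment; what a row does not reach only later rows make up. A row lasts 1/10 s, in which the tool goes at most 50 mm and 8.59 degrees, less where a joint would pass 70% of its speed; a pose out of reach is approached as far as the arm can. A call with a gripper value outside its range is refused whole. The fingers move at their own pace and stop on an object; the grip force is fixed at half the most. Time passes only in rows, so rows that repeat a pose let the fingers close. It gives the time, the measured TCP pose, the force, the opening and the grip force at its end, in the units of the state.
- read_state(): the state, without advancing time (a new reading comes with each control period).
- camera(name): name is "scene" or "top"; returns (picture, depth): 384x512x3 uint8, red, green, blue; 384x512 float32, m along the optical axis (not along the pixel's ray), 0 where there is no reading.
- get_calibration(name): a dict with "camera_matrix" (3x3 intrinsics, pixels), "T" (4x4, takes a point from camera to world coordinates). Camera axes: x right, y down, z forward; pixel columns grow to the right and rows downward; lengths in m; the calibration is good to about 2 mm. A picture is of the moment at which its call begins. get_calibration takes no time and is no camera call.
- job_done(): hands the job in; it is judged then, once.
The state is a dict: "clock": time; "q": joint angles; "joint_velocities": joint speeds; "joint_efforts": joint torques, N m; "position": TCP position; "orientation": TCP orientation; "force": force on the tool from outside, world axes, zero at the start; "moment": the same for the moment, N m; "opening": finger opening in m; "grip_force": force on a finger pad.
Only numpy, scipy, OpenCV 4.12 (cv2) and the standard library are available. Lean on these libraries where they do the work, as an engineer would, in place of code of your own. Each camera call takes 0.05 s, during which the arm holds its last target. There are 200 camera calls.

## Working session

There is one attempt and no reset: what is moved stays moved. The work goes in short steps, Python scripts to look and compute and a tool call to move; the robot and the scene stay as the last step left them, time stands still between calls to the robot, and variables do not carry over. Pictures are saved under pics/ and viewed, at most 10 in all, crops included, and the job is handed in when it is done.

Besides the shell and the picture viewer there is one more tool, called after "Emit:" in YAML: its name, and indented under it one key for each argument. play_rows: Moves the arm, as the interface text tells. Its arguments: {"type":"object","properties":{"steps":{"type":"array","items":{"type":"number"}}},"required":["steps"]}

```bash
mkdir -p pics; cat > h.py <<'E'
import numpy as np, cv2
from station import read_state, camera, get_calibration, job_done
from scipy.spatial.transform import Rotation as R
def cal(n):
    c=get_calibration(n); return np.array(c["camera_matrix"]),np.array(c["T"])
def snap(n,f):
    p,d=camera(n); cv2.imwrite(f"pics/{f}.png",p[:,:,::-1]); np.save(f"pics/{f}.npy",d); return p,d
def world(n,u,v,d):
    K,T=cal(n); p=np.linalg.inv(K)@[u,v,1]*d; return (T@np.r_[p,1])[:3]
def atz(n,u,v,z):
    K,T=cal(n); r=T[:3,:3]@np.linalg.inv(K)@[u,v,1]; o=T[:3,3]; return o+r*(z-o[2])/r[2]
def pix(n,P):
    K,T=cal(n); q=np.linalg.inv(T)@np.r_[P,1]; q=K@q[:3]; return q[:2]/q[2]
def crop(f,u0,v0,u1,v1,s,g):
    im=cv2.imread(f"pics/{f}.png")[v0:v1,u0:u1]; cv2.imwrite(f"pics/{g}.png",cv2.resize(im,None,fx=s,fy=s,interpolation=cv2.INTER_CUBIC))
E
python3 - <<'E'
from h import *
np.set_printoptions(precision=3,suppress=True)
s=read_state(); print(s)
a,_=snap("scene","s0"); b,_=snap("top","t0")
for n in("scene","top"): print(cal(n))
E
```

```text
{'clock': 0.0, 'q': array([-1.176,  0.379,  1.735, -0.   ,  1.029, -0.033]), 'joint_velocities': array([ 0.   , -0.001, -0.   ,  0.002, -0.001,  0.001]), 'joint_efforts': array([ -0.   , -76.373, -43.436,   0.065,   0.042,  -0.   ]), 'position': array([ 0.29 , -0.637,  0.23 ]), 'orientation': array([-3.14 , -0.   ,  0.428]), 'force': array([ 0.659, -0.35 , -0.023]), 'moment': array([0.02 , 0.07 , 0.006]), 'grip_force': 0.0, 'opening': 0.09101987479532564}
(array([[355.19 ,   0.   , 252.875],
       [  0.   , 355.19 , 191.747],
       [  0.   ,   0.   ,   1.   ]]), array([[-0.669, -0.526,  0.525, -0.027],
       [-0.743,  0.465, -0.482,  0.675],
       [ 0.009, -0.712, -0.702,  0.92 ],
       [ 0.   ,  0.   ,  0.   ,  1.   ]]))
(array([[484.958,   0.   , 255.393],
       [  0.   , 484.958, 196.294],
       [  0.   ,   0.   ,   1.   ]]), array([[-0.49 , -0.788,  0.372, -0.149],
       [-0.872,  0.446, -0.203,  0.517],
       [-0.006, -0.424, -0.906,  1.872],
       [ 0.   ,  0.   ,  0.   ,  1.   ]]))
```

```bash
python3 - <<'E'
import cv2,numpy as np
for n in("s0","t0"):
    im=cv2.imread(f"pics/{n}.png"); cv2.imwrite(f"pics/{n}b.png",cv2.resize(im,(784,588),interpolation=cv2.INTER_CUBIC))
E
```

```text
(no output)
```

View pics/s0b.png

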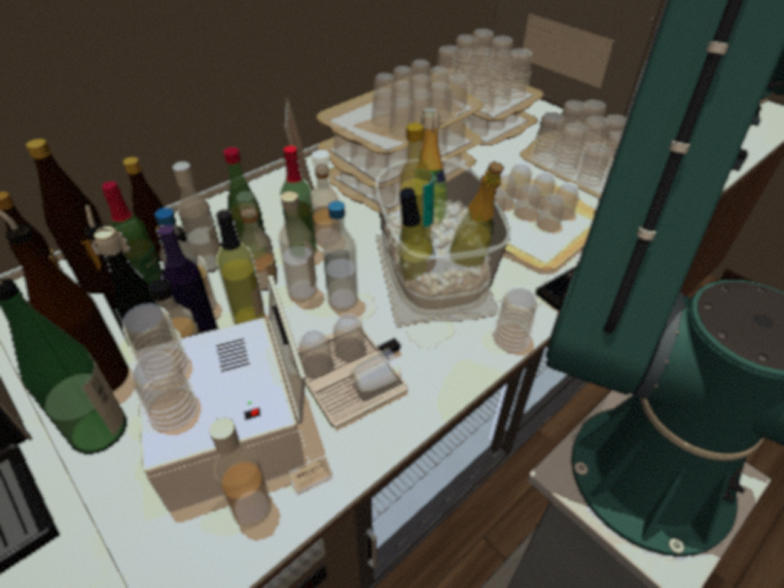

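View pics/t0b.png

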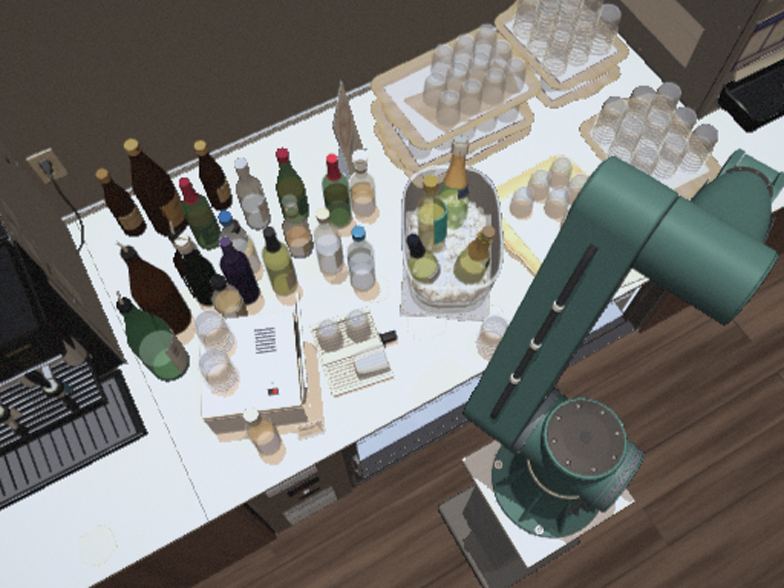

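The scene shows the cabinet at left (visor raised), the tray at full-size scene pixel ~(232,243) with its handle at ~(254,227), and the lying tumbler in the lane nearer the robot. I'll crop closer in both views.

```bash
python3 - <<'E'
from h import *
crop("s0",90,170,280,330,4.2,"s0c"); crop("t0",125,180,275,300,5.2,"t0c")
E
```

```text
(no output)
```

View pics/s0c.png

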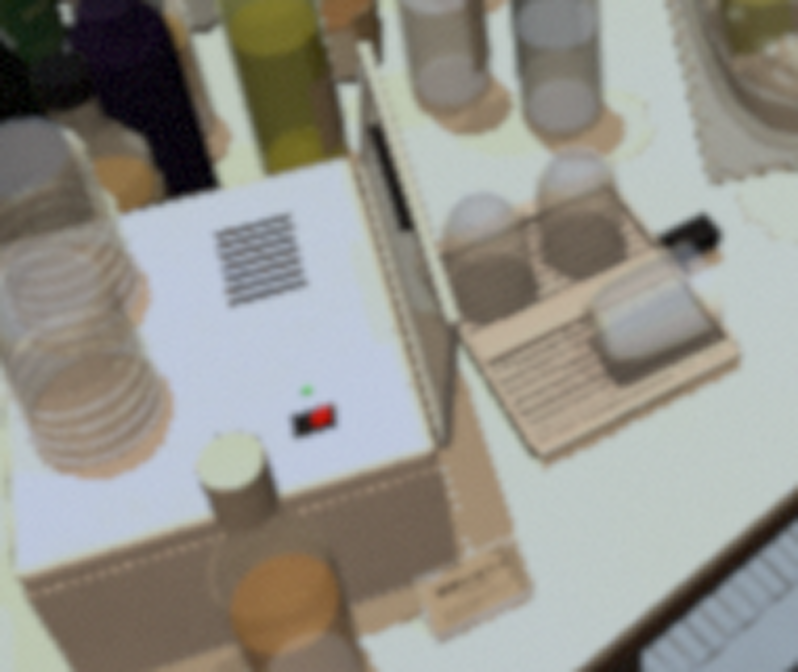

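View pics/t0c.png

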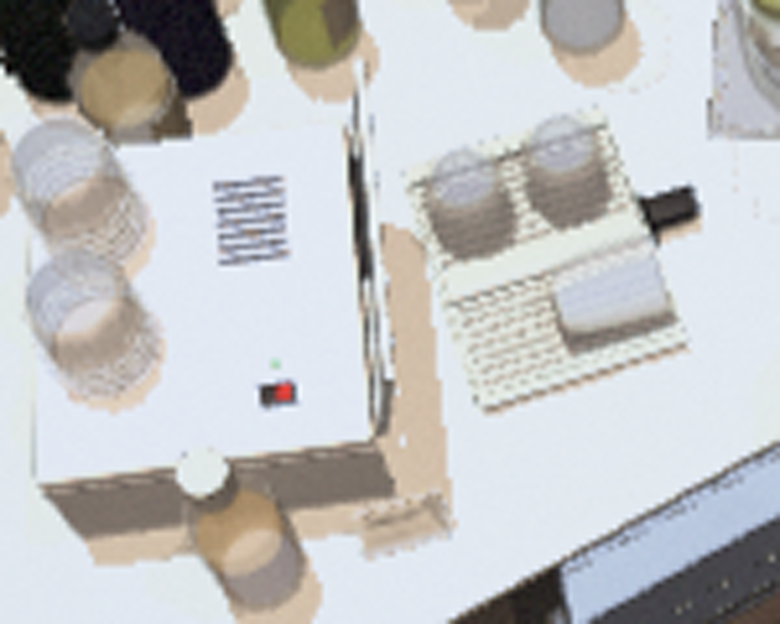

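The crops show the visor standing almost straight up with its lip on the cabinet side. The tray corners are at top crop (487,412), (688,347), (605,115), (410,172), the handle end is at (697,205), and the glass lies at about (612,300). Next I compute poses from these pixels in both views.

```bash
python3 - <<'E'
from h import *
np.set_printoptions(precision=4,suppress=True)
t=lambda u,v:((u+.5)/5.2+125-.5,(v+.5)/5.2+180-.5); s=lambda u,v:((u+.5)/4.2+90-.5,(v+.5)/4.2+170-.5)
for nm,l in dict(cabTop=[(378,437),(40,487),(345,122)]).items():
    for p in l: print(nm,"top",atz("top",*t(*p),.15))
for p in [(438,450),(25,575),(350,158)]: print("cab scene",atz("scene",*s(*p),.15))
for p in [(487,412),(688,347),(605,115),(410,172)]: print("tray top",atz("top",*t(*p),.015))
for p in [(545,462),(740,352),(618,190)]: print("tray scene",atz("scene",*s(*p),.015))
print("handle end mid top", atz("top",*t(694,192),.032),atz("top",*t(645,200),.032)); print("handle scene",atz("scene",*s(710,222),.032))
d=np.load("pics/t0.npy"); ds=np.load("pics/s0.npy")
for nm,p in dict(glass=(612,290),gl2=(600,280),handle=(670,200),floor=(500,340),wt=(500,500),roof=(200,350),nearbase=(565,130),farbase=(470,160),vis1=(365,90),vis2=(380,350),reader=None).items():
    if p: u,v=t(*p); print(nm,world("top",u,v,d[int(round(v)),int(round(u))]))
for nm,p in dict(glass=(645,310),glass2=(625,290),glass3=(670,300),handle=(690,235),vistop=(368,60),vistop2=(448,300),visb=(440,430),vislip=(385,180),nb=(580,165),fb=(480,210)).items():
    u,v=s(*p); print("S",nm,world("scene",u,v,ds[int(round(v)),int(round(u))]))
E
```

```text
cabTop top [0.4242 0.4517 0.15  ]
cabTop top [0.5085 0.675  0.15  ]
cabTop top [0.6559 0.3641 0.15  ]
cab scene [0.4221 0.4574 0.15  ]
cab scene [0.5084 0.673  0.15  ]
cab scene [0.6561 0.3669 0.15  ]
tray top [0.4459 0.3648 0.015 ]
tray top [0.4157 0.2048 0.015 ]
tray top [0.6209 0.1661 0.015 ]
tray top [0.6539 0.3261 0.015 ]
tray scene [0.4441 0.3697 0.015 ]
tray scene [0.4214 0.2058 0.015 ]
tray scene [0.6024 0.1702 0.015 ]
handle end mid top [0.5206 0.1401 0.032 ] [0.5337 0.1771 0.032 ]
handle scene [0.5176 0.1475 0.032 ]
glass [0.4703 0.2405 0.061 ]
gl2 [0.4775 0.2465 0.0736]
handle [0.5257 0.1591 0.0273]
floor [0.4907 0.3297 0.0204]
wt [0.3814 0.3878 0.0088]
roof [0.5467 0.5344 0.1468]
nearbase [0.5949 0.213  0.0877]
farbase [0.6074 0.2891 0.0906]
vis1 [0.6211 0.3504 0.2573]
vis2 [0.4416 0.4276 0.2594]
S glass [0.4666 0.2582 0.0669]
S glass2 [0.4883 0.2584 0.0691]
S glass3 [0.4624 0.2383 0.0653]
S handle [0.5198 0.1665 0.0293]
S vistop [0.6306 0.3517 0.2531]
S vistop2 [0.4369 0.4267 0.2531]
S visb [0.4351 0.4473 0.1457]
S vislip [0.5351 0.4026 0.2535]
S nb [0.5887 0.2171 0.0898]
S fb [0.6014 0.3009 0.0912]
```

```bash
cat >> h.py <<'E'
def cloud(n,f):
    d=np.load(f"pics/{f}.npy"); K,T=cal(n); v,u=np.indices(d.shape); 
    P=np.stack([(u-K[0,2])/K[0,0]*d,(v-K[1,2])/K[1,1]*d,d],-1)@T[:3,:3].T+T[:3,3]; P[d==0]=np.nan; return P
E
python3 - <<'E'
from h import *
np.set_printoptions(precision=4,suppress=True)
for n,f in(("top","t0"),("scene","s0")):
    P=cloud(n,f); im=cv2.imread(f"pics/{f}.png").astype(int); X,Y,Z=P[...,0],P[...,1],P[...,2]
    wt=(abs(X-.38)<.03)&(abs(Y-.25)<.05); print(n,"worktop",np.nanmean(Z[wt]),np.nanstd(Z[wt]))
    m=(abs(Z-.15)<.012)&(X>.38)&(X<.8)&(Y>.33)&(Y<.75); r=cv2.minAreaRect(P[m][:,:2].astype(np.float32)); print("roof",m.sum(),r,cv2.boxPoints(r).tolist())
    m=(Z>.012)&(Z<.045)&(im.max(-1)<70)&(X>.46)&(X<.58)&(Y>.1)&(Y<.22); q=P[m]; print("handle",m.sum(),np.median(q,0),q.min(0),q.max(0)); c,s,_=np.linalg.svd(q[:,:2]-q[:,:2].mean(0)); print(q.mean(0),np.degrees(np.arctan2(*_[0][::-1])),s)
    m=(Z>.045)&(Z<.085)&(X>.42)&(X<.52)&(Y>.16)&(Y<.31); q=P[m]; r=cv2.minAreaRect(q[:,:2].astype(np.float32)); print("glass",m.sum(),r,np.percentile(q[:,2],[50,90,99])); g=q[q[:,2]>np.percentile(q[:,2],70)]; print(g.mean(0)); c,s,V=np.linalg.svd(g[:,:2]-g[:,:2].mean(0)); print(np.degrees(np.arctan2(V[0,1],V[0,0])))
    m=(Z>.165)&(Z<.27)&(X>.4)&(X<.7)&(Y>.33)&(Y<.47); q=P[m]; A=np.c_[q[:,:2],np.ones(len(q))]; c=q.mean(0); U,s,V=np.linalg.svd(q-c); print("visor",m.sum(),c,V[2],q[:,2].max())
# obstacle map from top view: max z per 5cm cell
P=cloud("top","t0").reshape(-1,3); P=P[~np.isnan(P).any(1)]
print("rows x .30.. cols y -.5...45 max z mm")
for x in np.arange(.3,.95,.05):
    print("%.2f"%x,[int(1000*max([0]+list(P[(P[:,0]>=x)&(P[:,0]<x+.05)&(P[:,1]>=y)&(P[:,1]<y+.05),2]))) for y in np.arange(-.5,.45,.05)])
E
```

```text
top worktop -0.315617664725015 0.3469980302501078
roof 3419 ((0.6093232035636902, 0.4919854402542114), (0.3789941966533661, 0.41395458579063416), 18.91946792602539) [[0.3629535734653473, 0.626338541507721], [0.4971736967563629, 0.23474770784378052], [0.8556928634643555, 0.3576323390007019], [0.7214727401733398, 0.7492231726646423]]
handle 41 [0.5168 0.1641 0.0306] [0.506  0.1414 0.0126] [0.5408 0.1844 0.042 ]
[0.5184 0.1646 0.0296] 85.12783988214859 [0.0786 0.0552]
glass 334 ((0.4872640073299408, 0.226951003074646), (0.1091458797454834, 0.0928507000207901), 73.53474426269531) [0.0662 0.0755 0.0798]
[0.4763 0.2307 0.0742]
82.10320273276616
visor 244 [0.5237 0.3957 0.2444] [0.3582 0.9247 0.1288] 0.26532704746150215
scene worktop -0.3251902044047146 0.348208226456818
roof 6378 ((0.6046536564826965, 0.49681365489959717), (0.3700960576534271, 0.4179513156414032), 16.859481811523438) [[0.3669509291648865, 0.6431387066841125], [0.4881674647331238, 0.24315133690834045], [0.8423563838005066, 0.3504886031150818], [0.7211398482322693, 0.7504760026931763]]
handle 60 [0.5189 0.1628 0.0296] [0.507
[... 847 characters left out ...]
8, 219, 327, 322, 12, 97, 107, 98, 103, 263, 163]
0.60 [107, 99, 18, 15, 36, 213, 151, 162, 311, 305, 328, 326, 15, 83, 100, 98, 259, 263, 159]
0.65 [105, 96, 102, 100, 213, 213, 200, 194, 401, 400, 217, 13, 284, 277, 11, 15, 20, 157, 160]
0.70 [102, 106, 101, 72, 217, 212, 296, 249, 145, 396, 214, 10, 283, 279, 9, 10, 12, 10, 0]
0.75 [22, 25, 25, 23, 0, 356, 356, 250, 196, 215, 12, 11, 3, 286, 279, 58, 307, 211, 198]
0.80 [13, 11, 11, 0, 0, 0, 340, 222, 219, 211, 14, 9, 15, 282, 283, 191, 305, 240, 308]
0.85 [216, 213, 217, 209, 206, 214, 212, 119, 8, 123, 153, 204, 210, 0, 263, 264, 0, 222, 294]
0.90 [284, 286, 287, 289, 289, 272, 205, 208, 12, 250, 265, 304, 311, 9, 257, 257, 3, 280, 285]
```

```bash
cat >> h.py <<'E'
def row(pos,Rt,Rabs=True):
    """target world pos + rotation -> shift mm, rotvec in the current tool axes"""
    s=read_state(); R0=R.from_euler("xyz",s["orientation"]); 
    return np.round(np.r_[R0.inv().apply(np.array(pos)-s["position"])*1000,(R0.inv()*Rt).as_rotvec()],3).tolist()
def tool(az,tilt,flip=1):
    """tool z: tilt rad from straight down toward azimuth az; y (closing) horizontal, perpendicular to az"""
    z=np.array([np.sin(tilt)*np.cos(az),np.sin(tilt)*np.sin(az),-np.cos(tilt)]); y=flip*np.array([-np.sin(az),np.cos(az),0]); return R.from_matrix(np.c_[np.cross(y,z),y,z])
E
python3 - <<'E'
from h import *
np.set_printoptions(precision=3,suppress=True)
for n,f in(("top","t0"),("scene","s0")):
    P=cloud(n,f).reshape(-1,3); m=(abs(P[:,2]-.208)<.012)&(P[:,0]>.38)&(P[:,0]<.95)&(P[:,1]>-.35)&(P[:,1]<.13); q=P[m]
    u=np.array([-.871,.490]); w=np.array([.49,.871]); a=q[:,:2]@u; b=q[:,:2]@w
    print(n,len(q),"along",np.percentile(a,[1,3,97,99]),"across",np.percentile(b,[1,3,97,99]))
    am=np.mean(np.percentile(a,[2,98]));bm=np.mean(np.percentile(b,[2,98])); print("centre",am*u+bm*w,"end",(am+.185)*u+bm*w)
    e=cv2.fitEllipse(q[:,:2].astype(np.float32)); print(e)
    m=(P[:,2]>.09)&(P[:,2]<.15)&(P[:,0]>.28)&(P[:,0]<.43)&(P[:,1]>-.18)&(P[:,1]<.02); print("cups",np.median(P[m],0),P[m].min(0),P[m].max(0))
P=cloud("top","t0").reshape(-1,3)
print("left area")
for x in np.arange(.2,.75,.05):
    print("%.2f"%x,[ (lambda z:int(1000*z.max()) if len(z) else None)(P[(P[:,0]>=x)&(P[:,0]<x+.05)&(P[:,1]>=y)&(P[:,1]<y+.05),2]) for y in np.arange(.3,1.2,.05)])
E
```

```text
top 1451 along [-0.981 -0.954 -0.42  -0.415] across [0.102 0.105 0.54  0.56 ]
centre [ 0.766 -0.056] end [0.605 0.035]
((0.7414554357528687, -0.0864168256521225), (0.43772581219673157, 0.5117363333702087), 76.00164794921875)
cups [ 0.372 -0.062  0.127] [ 0.34  -0.101  0.091] [ 0.407 -0.034  0.141]
scene 1407 along [-0.947 -0.885 -0.419 -0.416] across [0.107 0.111 0.547 0.563]
centre [ 0.756 -0.044] end [0.595 0.047]
((0.7293570637702942, -0.06333581358194351), (0.40250253677368164, 0.4930325150489807), 96.34467315673828)
cups [ 0.37  -0.056  0.125] [ 0.34  -0.101  0.091] [ 0.41  -0.033  0.134]
left area
0.20 [-796, -800, -797, -796, -802, -798, -806, -797, -790, -794, -805, None, None, None, None, None, None, None]
0.25 [-798, -798, -800, -802, -794, -795, -796, -801, -798, -805, -793, -798, -802, None, None, None, None, None]
0.30 [14, 13, 11, 8, 11, 13, 14, 12, 11, 11, 10, 10, 14, 10, 14, 11, 14, None]
0.35 [15, 13, 46, 38, 163, 179, 10, 10, 12, 10, 14, 11, 14, 13, 11, 14, 11, 14]
0.40 [22, 14, 261, 157, 190, 268, 153, 11, 10, 15, 13, 10, 14, 15, 12, 15, 14, 11]
0.45 [21, 249, 263, 161, 161, 158, 156, 117, 12, 11, 14, 11, 12, 13, 12, 14, 9, 12]
0.50 [27, 263, 265, 161, 159, 263, 260, 160, 14, 13, 11, 632, 15, 529, 10, 11, 11, 13]
0.55 [103, 263, 163, 162, 159, 271, 276, 153, 16, 14, 674, 680, 641, 537, 51, 54, 49, 53]
0.60 [259, 263, 159, 161, 282, 287, 269, 9, 16, 678, 683, 683, 603, 236, 235, 234, 210, 47]
0.65 [20, 157, 160, 159, 286, 287, 218, 229, 222, 680, 683, 685, 226, 227, 229, 226, 45, 43]
0.70 [12, 10, None, 156, 157, 280, 11, 428, 413, 680, 683, 677, 227, 308, 229, 220, 44, 48]
```

Emit:
play_rows:
  steps: [0,0,-240,0,0,0,-1,0,0,-240,0,0,0,-1,0,0,-240,0,0,0,-1,0,0,-240,0,0,0,-1,0,0,-240,0,0,0,-1]

```text
clock: 0.6
position: [0.2904, -0.6368, 0.4741]
orientation: [3.14, 0.0, 0.428]
force: [-0.1, 0.2, 0.6]
opening: 0.0915
grip_force: 0.0
```

Emit:
play_rows:
  steps: [35,-30,0,0,0,0,-1,69,-61,0,0,0,0,-1,104,-92,0,0,0,0,-1,138,-122,0,0,0,0,-1,173,-153,0,0,0,0,-1,207,-183,0,0,0,0,-1,242,-214,0,0,0,0,-1,276,-244,0,0,0,0,-1]

```text
clock: 1.4
position: [0.4405, -0.2985, 0.4707]
orientation: [-3.141, 0.0, 0.428]
force: [0.9, -0.2, 1.2]
opening: 0.0912
grip_force: 0.0
```

```bash
python3 - <<'E'
from h import *
s=read_state(); print(s["clock"],s["q"],s["position"],s["orientation"])
print(row([.46,.12,.47],tool(np.radians(79),0,-1)), row([.46,.12,.47],R.from_euler("xyz",s["orientation"])))
E
```

```text
1.4 [-6.39334027e-01 -1.02511940e-01  1.84421147e+00  2.17462298e-05
  1.40011462e+00  5.03828066e-01] [ 0.44054346 -0.29850687  0.47074282] [-3.14138834e+00  8.81670055e-05  4.27630547e-01]
[191.266, -372.752, 0.802, -0.0, -0.0, -0.951] [191.266, -372.752, 0.802, 0.0, 0.0, 0.0]
```

Emit:
play_rows:
  steps: [191,-373,0,0,0,-0.951,-1,191,-373,0,0,0,-0.951,-1,191,-373,0,0,0,-0.951,-1,191,-373,0,0,0,-0.951,-1,191,-373,0,0,0,-0.951,-1,191,-373,0,0,0,-0.951,-1,191,-373,0,0,0,-0.951,-1,191,-373,0,0,0,-0.951,-1]

```text
clock: 2.2
position: [0.4579, 0.1012, 0.471]
orientation: [3.141, -0.0, 1.381]
force: [0.7, -0.6, -0.5]
opening: 0.0909
grip_force: 0.0
```

```bash
python3 - <<'E'
from h import *
s=read_state(); print(s["clock"],s["q"],s["position"],s["orientation"])
T=tool(np.radians(79),np.radians(-25),-1); print(T.as_matrix()[:,2]); print(row([.479,.243,.30],T), row([.479,.243,.3],tool(np.radians(79),0,-1)))
E
```

```text
2.2 [ 1.67875250e-01 -2.24112600e-01  1.94695586e+00 -1.87438824e-05
  1.41842513e+00  3.57748056e-01] [0.45785733 0.10122069 0.47097331] [ 3.14128243e+00 -9.61914396e-05  1.38092638e+00]
[-0.08063937 -0.41485357 -0.90630779]
[143.205, -6.049, 170.985, 0.001, -0.436, 0.002] [143.205, -6.049, 170.985, 0.0, -0.0, 0.002]
```

Emit:
play_rows:
  steps: [143,-6,171,0,-0.436,0,-1,143,-6,171,0,-0.436,0,-1,143,-6,171,0,-0.436,0,-1,143,-6,171,0,-0.436,0,-1,143,-6,171,0,-0.436,0,-1,143,-6,171,0,-0.436,0,-1]

```text
clock: 2.8
position: [0.4788, 0.2416, 0.2968]
orientation: [-3.137, 0.439, 1.383]
force: [-0.5, -1.1, 0.2]
opening: 0.0911
grip_force: 0.0
```

```bash
cat > kin.py <<'E'
import numpy as np
from scipy.spatial.transform import Rotation as R
from scipy.optimize import least_squares
D=[([-1.176,.379,1.735,0,1.029,-.033],[.29,-.637,.23],[-3.14,0,.428]),
([-.639334,-.102512,1.844211,2e-5,1.400115,.503828],[.440543,-.298507,.470743],[-3.14139,0,.42763]),
([.167875,-.2241126,1.9469559,-1.9e-5,1.4184251,.357748],[.457857,.101221,.470973],[3.14128,-1e-4,1.380926])]
def fk(q,p,s4=1,all=False):
    a1,h,L2,c,L3,Lt=p
    q=np.asarray(q); A=R.from_euler("z",q[0]); e=np.array
    Re=A*R.from_euler("y",q[1]); el=A.apply([a1,0,h])+Re.apply([0,0,L2])
    Rf=A*R.from_euler("y",q[1]+q[2]); w=el+Rf.apply([c,0,L3])
    Rw=Rf*R.from_euler("z",s4*q[3])*R.from_euler("y",q[4])*R.from_euler("z",q[5]+P6)
    t=w+Rw.apply([0,0,Lt]); return (el,w,t,Rw) if all else (t,Rw)
P6=-np.pi/2   # checked against data
E
python3 - <<'E'
from h import *
from kin import *
import kin
s=read_state(); print(s["clock"],s["q"],s["position"],s["orientation"])
D.append((s["q"],s["position"],s["orientation"]))
for s4 in(1,-1):
  for p6 in(-np.pi/2,np.pi/2):
    kin.P6=p6
    def res(p):
        r=[]
        for q,x,o in D:
            t,Rw=fk(q,p,s4); r+=list(t-x)
        return np.r_[r,1e-3*(np.array(p)-[.15,.45,.6,0,.6,.3])]
    f=least_squares(res,[.15,.45,.6,0,.6,.3]); print(s4,p6,f.x,np.abs(f.fun[:-6]).max())
    print([ (R.from_euler("xyz",o).inv()*fk(q,f.x,s4)[1]).magnitude() for q,x,o in D])
E
```

```text
2.8 [ 0.56798433  0.18879836  1.89905337 -0.31753406  1.37880456  0.86961437] [0.47876514 0.24161936 0.2967654 ] [-3.13717049  0.43946137  1.38268521]
1 -1.5707963267948966 [0.00490213 0.30037722 0.65116829 0.18504934 0.63885839 0.18546762] 0.02374493393976576
[3.141389017590394, 3.1415917351316316, 3.1415924298276794, 3.141592653589793]
1 1.5707963267948966 [0.00490213 0.30037722 0.65116829 0.18504934 0.63885839 0.18546762] 0.02374493393406825
[0.000279780747677089, 8.960994683406702e-05, 4.688507414397398e-06, 7.079372286991047e-16]
-1 -1.5707963267948966 [ 0.02980654  0.21916494  1.10422816  0.84113883  0.79509304 -0.12228535] 0.034004845718052124
[3.141389017590394, 3.141584940114298, 3.141587109556087, 3.0223680295820343]
-1 1.5707963267948966 [ 0.02980653  0.21916494  1.10422812  0.84113877  0.79509303 -0.12228534] 0.03400484419823363
[0.000279780747677089, 0.00012570567244148568, 3.521896644775752e-05, 0.6350681194739242]
```

```bash
cat >> kin.py <<'E'
P6=np.pi/2
D.append(([.56798433,.18879836,1.89905337,-.31753406,1.37880456,.86961437],[.47876514,.24161936,.2967654],[-3.13717049,.43946137,1.38268521]))
def fk(q,p,all=False):
    a1,b,h,L2,c,L3,Lt,bw=p
    A=R.from_euler("z",q[0]); Re=A*R.from_euler("y",q[1]); el=A.apply([a1,b,h])+Re.apply([0,0,L2])
    Rf=A*R.from_euler("y",q[1]+q[2]); w=el+Rf.apply([c,0,L3])
    Rv=Rf*R.from_euler("z",q[3])*R.from_euler("y",q[4]); Rw=Rv*R.from_euler("z",q[5]+P6)
    t=w+Rv.apply([0,bw,Lt]); return (el,w,t,Rw) if all else (t,Rw)
p0=np.array([.05,.0,.4,.6,0,.6,.3,0])
def fit():
    def res(p): return np.r_[np.concatenate([fk(q,p)[0]-x for q,x,o in D]),3e-4*(p-p0)]
    f=least_squares(res,p0); return f.x,np.abs(f.fun[:-8]).max()
LO=np.array([-2.77,-.74,0,-1.06,.31,-3.08]);HI=np.array([2.77,2.19,2.66,4.2,2.87,3.08])
def ik(pos,Rt,p,seeds=None,n=30):
    rng=np.random.default_rng(0); best=None
    for i in range(n):
        q0=rng.uniform(LO,HI) if seeds is None or i>=len(seeds) else np.clip(seeds[i],LO+1e-3,HI-1e-3)
        f=least_squares(lambda q:np.r_[(fk(q,p)[0]-pos)*3,(fk(q,p)[1].inv()*Rt).as_rotvec()],q0,bounds=(LO,HI))
        if best is None or f.cost<best[0]: best=(f.cost,f.x)
        if f.cost<1e-9: break
    return best
E
python3 - <<'E'
from h import *
from kin import *
np.set_printoptions(precision=3,suppress=True)
p,e=fit(); print(p,e)
rad=np.radians
for nm,pos,T in [("grasp",[.479,.243,.047],tool(rad(79),rad(-25),-1)),
 ("grasp20",[.479,.243,.047],tool(rad(79),rad(-20),-1)),
 ("st az62",[.42,.80,.055],tool(rad(62),rad(65),-1)),("st2",[.42,.80,.055],tool(rad(80),rad(65),-1)),
 ("dir79",[.475,.24,.06],tool(rad(79),rad(65),-1)),("dir50",[.475,.24,.06],tool(rad(50),rad(65),-1)),("dir20",[.475,.24,.06],tool(rad(20),rad(65),-1)),("dir-20",[.475,.24,.06],tool(rad(-20),rad(65),-1)),("dir50 50",[.475,.24,.07],tool(rad(50),rad(50),-1)),
 ("dir20 50",[.475,.24,.07],tool(rad(20),rad(50),-1)),("hand45",[.55,.43,.03],tool(rad(69),rad(45),-1))]:
    c,q=ik(np.array(pos),T,p); el,w,t,_=fk(q,p,True); print(nm,"%.1e"%c,q,"el",el,"w",w)
E
```

```text
[-0.001  0.024  0.318  0.554  0.044  0.606  0.252 -0.001] 0.00037085687105326004
grasp 1.0e-19 [ 0.57   0.547  1.966 -0.379  0.974  1.031] el [0.229 0.175 0.791] w [0.499 0.348 0.275]
grasp20 3.7e-31 [ 0.545  0.517  1.996 -0.331  0.895  0.979] el [0.221 0.162 0.8  ] w [0.495 0.328 0.283]
st az62 2.6e-27 [ 1.052  0.805  1.791  3.093  0.589 -1.543] el [0.177 0.358 0.702] w [0.314 0.598 0.161]
st2 1.3e-22 [ 0.951  0.817  1.76   2.443  0.652 -1.182] el [0.215 0.342 0.697] w [0.381 0.575 0.162]
dir79 1.7e-21 [-0.018  0.633  2.262  1.625  1.106 -1.298] el [0.327 0.018 0.765] w [0.432 0.016 0.167]
dir50 7.2e-25 [ 0.123  0.606  2.43   2.354  1.059 -1.488] el [0.309 0.062 0.773] w [0.329 0.065 0.166]
dir20 5.2e-30 [ 0.475  0.605  2.478  3.271  1.076 -1.579] el [0.269 0.165 0.774] w [0.261 0.161 0.166]
dir-20 6.8e-03 [ 0.751  0.639  2.347  4.2    1.062 -1.674] el [0.224 0.242 0.763] w [0.261 0.277 0.158]
dir50 50 1.4e-31 [ 0.19   0.421  2.42   2.233  0.66  -1.261] el [0.217 0.066 0.824] w [0.352 0.092 0.232]
dir20 50 6.4e-19 [ 0.462  0.407  2.459  3.295  0.6   -1.625] el [0.185 0.119 0.827] w [0.294 0.173 0.232]
hand45 1.5e-30 [ 0.453  0.619  2.056  1.86   0.528 -0.915] el [0.278 0.162 0.769] w [0.487 0.264 0.208]
```

```bash
python3 - <<'E'
from h import *
T=tool(np.radians(79),np.radians(-18),-1); print(row([.480,.250,.11],T)); print(row([.480,.250,.045],T))
E
```

```text
[87.119, 0.377, 165.418, -0.003, 0.125, 0.003]
[114.774, 0.638, 224.241, -0.003, 0.125, 0.003]
```

Emit:
play_rows:
  steps: [87,0,165,-0.003,0.125,0.003,-1,87,0,165,-0.003,0.125,0.003,-1,87,0,165,-0.003,0.125,0.003,-1,87,0,165,-0.003,0.125,0.003,-1,87,0,165,-0.003,0.125,0.003,-1]

```text
clock: 3.3
position: [0.48, 0.2478, 0.1111]
orientation: [-3.141, 0.315, 1.377]
force: [-1.4, -1.2, 0.5]
opening: 0.0912
grip_force: 0.0
```

```bash
python3 - <<'E'
from h import *
np.set_printoptions(precision=4,suppress=True)
a,_=snap("scene","s1"); b,_=snap("top","t1"); s=read_state(); print(s["clock"],s["position"],s["orientation"],s["force"])
c1=cv2.resize(cv2.imread("pics/s1.png")[190:290,170:290],(480,400),interpolation=cv2.INTER_CUBIC); c2=cv2.resize(cv2.imread("pics/t1.png")[180:280,190:270],(320,400),interpolation=cv2.INTER_CUBIC)
cv2.imwrite("pics/v1.png",np.hstack([c1,c2]))
print(row([.480,.250,.045],tool(np.radians(79),np.radians(-18),-1)))
E
```

```text
3.4 [0.4823 0.2494 0.1153] [3.137  0.3108 1.3753] [ 0.7607 -0.1835  0.9685]
[21.612, -2.728, 66.836, 0.004, -0.003, -0.003]
```

View pics/v1.png

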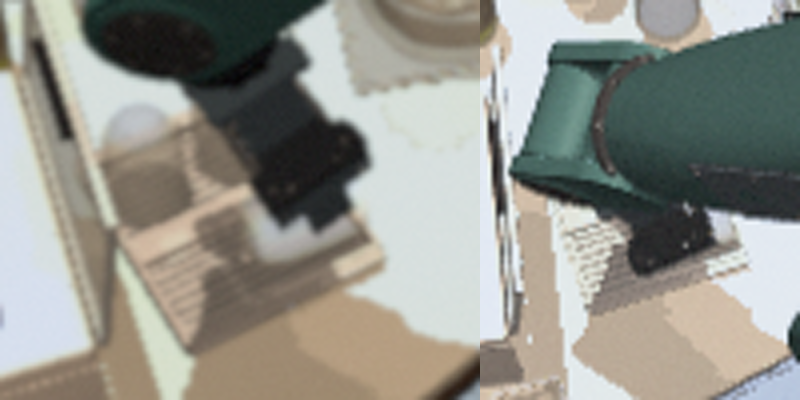

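The picture shows the hand above the lying glass with a finger on either side (left panel, about (300,190)). In the top view the wrist's left edge, crop (515,170) and (555,45), looks close to the visor, so I check that gap first.

```bash
python3 - <<'E'
from h import *
np.set_printoptions(precision=3,suppress=True)
o=np.array([.54,.408]); ux=np.array([.36,.933])
P=cloud("top","t1"); 
for u,v in [(199,222),(200,221),(202,219),(209,191),(211,193),(205,205),(207,205)]:
    print((u,v),P[v,u],"cabx",(P[v,u,:2]-o)@ux)
Q=P[185:240,192:225].reshape(-1,3); Q=Q[Q[:,2]>.28]; cx=(Q[:,:2]-o)@ux; print("wrist max cabx",np.percentile(cx,[95,99,100]),Q[np.argmax(cx)])
S=cloud("scene","s1").reshape(-1,3); m=(S[:,2]>.27)&(S[:,0]>.35)&(S[:,0]<.65)&(S[:,1]>.2)&(S[:,1]<.42); S=S[m]; cx=(S[:,:2]-o)@ux; print(len(S),np.percentile(cx,[95,99,100]),"minz by cabx",[(round(c,3),S[(cx>c)&(cx<c+.02)][:,2].min() if ((cx>c)&(cx<c+.02)).any() else None) for c in np.arange(-.14,0,.02)])
E
```

```text
(199, 222) [0.472 0.392 0.382] cabx -0.039433425637201064
(200, 221) [0.475 0.387 0.379] cabx -0.04282948941983081
(202, 219) [0.474 0.379 0.39 ] cabx -0.05079930655610124
(209, 191) [0.554 0.312 0.391] cabx -0.08436257249490213
(211, 193) [0.536 0.312 0.407] cabx -0.0909002796938937
(205, 205) [0.518 0.347 0.381] cabx -0.06521628544068175
(207, 205) [0.509 0.342 0.393] cabx -0.07249347277000763
wrist max cabx [-0.05  -0.038 -0.031] [0.483 0.397 0.357]
5124 [-0.053 -0.036 -0.028] minz by cabx [(np.float64(-0.14), np.float64(0.27087385572004663)), (np.float64(-0.12), np.float64(0.27012478423526887)), (np.float64(-0.1), np.float64(0.30011261628975905)), (np.float64(-0.08), np.float64(0.29680316752041414)), (np.float64(-0.06), np.float64(0.2982469678848172)), (np.float64(-0.04), np.float64(0.31104844593604164)), (np.float64(-0.02), None), (np.float64(0.0), None)]
```

```bash
python3 - <<'E'
from h import *
T=tool(np.radians(79),np.radians(-12),-1); print(row([.478,.239,.112],T)); print(row([.478,.239,.045],T))
E
```

```text
[-9.521, -2.273, 6.466, 0.004, 0.101, -0.003]
[10.969, -2.568, 70.256, 0.004, 0.101, -0.003]
```

Emit:
play_rows:
  steps: [-10,-2,6,0,0.1,0,-1,-10,-2,6,0,0.1,0,-1,0,-2,38,0,0.1,0,-1,11,-2,70,0,0.1,0,-1,11,-2,70,0,0.1,0,-1,11,-2,70,0,0.1,0,-1]

```text
clock: 4.0
position: [0.4788, 0.2397, 0.0455]
orientation: [3.137, 0.211, 1.376]
force: [-0.1, 0.3, 0.6]
opening: 0.0911
grip_force: 0.0
```

Emit:
play_rows:
  steps: [0,0,0,0,0,0,1,0,0,0,0,0,0,1,0,0,0,0,0,0,1,0,0,0,0,0,0,1,0,0,0,0,0,0,1,0,0,0,0,0,0,1]

```text
clock: 4.6
position: [0.4784, 0.2396, 0.0446]
orientation: [3.137, 0.211, 1.376]
force: [-0.7, -0.1, 10.4]
opening: 0.069
grip_force: 30.0
```

```bash
python3 - <<'E'
from h import *
from kin import *
np.set_printoptions(precision=3,suppress=True)
p,e=fit(); s=read_state(); q=s["q"]; print(s["force"],s["q"])
rad=np.radians; R0=R.from_euler("xyz",s["orientation"])
for azf,tf in((45,74),(55,74),(35,74)):
    q=s["q"]; print("final",azf)
    Tm=R0; Tf=tool(rad(azf),rad(tf),-1); rv=(R0.inv()*Tf).as_rotvec(); print(rv, np.degrees(np.linalg.norm(rv)))
    for k in np.linspace(0,1,8):
        T=R0*R.from_rotvec(rv*k); pos=np.array([.478,.239,.26]); c,q=ik(pos,T,p,[q],1); print(k.round(2),"%.0e"%c,q)
    for pos in([.475,.24,.12],[.475,.24,.056]): c,q=ik(np.array(pos),Tf,p,[q],1); print("down","%.0e"%c,q,fk(q,p,True)[1])
E
```

```text
[-0.71  -0.087 10.385] [ 0.498  0.476  2.05  -0.24   0.762  0.878]
final 45
[-0.33   1.453  0.56 ] 91.19762221983093
0.0 5e-31 [ 0.498  0.142  1.991 -0.181  1.146  0.778]
0.14 2e-20 [ 0.439  0.062  2.07  -0.048  0.965  0.733]
0.29 7e-19 [ 0.376 -0.007  2.154  0.135  0.784  0.632]
0.43 1e-31 [ 0.31  -0.06   2.242  0.412  0.617  0.431]
0.57 1e-29 [ 0.247 -0.088  2.328  0.857  0.501  0.06 ]
0.71 5e-27 [ 0.192 -0.082  2.408  1.451  0.499 -0.461]
0.86 5e-27 [ 0.153 -0.032  2.477  1.962  0.641 -0.899]
1.0 2e-31 [ 0.14   0.07   2.527  2.297  0.885 -1.156]
down 2e-27 [ 0.144  0.53   2.486  2.474  1.192 -1.49 ] [0.305 0.068 0.189]
down 4e-23 [ 0.144  0.733  2.433  2.504  1.311 -1.585] [0.305 0.068 0.125]
final 55
[-0.232  1.477  0.396] 88.63876216567174
0.0 5e-31 [ 0.498  0.142  1.991 -0.181  1.146  0.778]
0.14 2e-21 [ 0.433  0.066  2.065 -0.031  0.976  0.696]
0.29 6e-20 [0.361 0.002 2.144 0.175 0.814 0.551]
0.43 2e-18 [ 0.284 -0.042  2.223  0.472  0.681  0.308]
0.57 3e-17 [ 0.208 -0.061  2.301  0.883  0.612 -0.053]
0.71 3e-31 [ 0.138 -0.046  2.373  1.344  0.645 -0.467]
0.86 4e-17 [ 0.082  0.
[... 174 characters left out ...]
 0.051  0.727  2.389  2.227  1.276 -1.55 ] [0.337 0.041 0.125]
final 35
[-0.428  1.42   0.723] 94.53523618693227
0.0 5e-31 [ 0.498  0.142  1.991 -0.181  1.146  0.778]
0.14 1e-19 [ 0.446  0.059  2.074 -0.066  0.956  0.772]
0.29 1e-31 [ 0.392 -0.016  2.164  0.086  0.757  0.722]
0.43 1e-25 [ 0.34  -0.074  2.257  0.324  0.559  0.583]
0.57 6e-21 [ 0.294 -0.109  2.349  0.776  0.388  0.23 ]
0.71 1e-18 [ 0.259 -0.109  2.435  1.597  0.342 -0.49 ]
0.86 2e-21 [ 0.245 -0.062  2.508  2.295  0.506 -1.08 ]
1.0 1e-27 [ 0.261  0.042  2.558  2.661  0.793 -1.32 ]
down 3e-24 [ 0.266  0.528  2.515  2.786  1.199 -1.535] [0.277 0.101 0.189]
down 2e-21 [ 0.266  0.739  2.459  2.802  1.345 -1.59 ] [0.277 0.101 0.125]
```

Emit:
play_rows:
  steps: [-12,0,-50,0,0,0,1,-24,0,-100,0,0,0,1,-36,0,-150,0,0,0,1,-46,0,-200,0,0,0,1,-46,0,-200,0,0,0,1]

```text
clock: 5.1
position: [0.4786, 0.2376, 0.255]
orientation: [3.131, 0.205, 1.375]
force: [-0.5, 0.3, -2.2]
opening: 0.0685
grip_force: 30.0
```

```bash
python3 - <<'E'
from h import *
print(row([.478,.239,.26],tool(np.radians(42),np.radians(74),-1)), read_state()["q"])
E
```

```text
[0.178, -0.819, -5.147, -0.355, 1.437, 0.61] [ 0.49458689  0.14448072  1.99829964 -0.1826298   1.12889771  0.77838326]
```

Emit:
play_rows:
  steps: [0,0,-5,-0.031,0.125,0.053,1,0,0,-5,-0.062,0.25,0.106,1,0,0,-5,-0.092,0.374,0.159,1,0,0,-5,-0.123,0.499,0.212,1,0,0,-5,-0.154,0.624,0.265,1,0,0,-5,-0.185,0.749,0.318,1,0,0,-5,-0.216,0.874,0.371,1,0,0,-5,-0.247,1.0,0.424,1]

```text
clock: 5.9
position: [0.4745, 0.2399, 0.2527]
orientation: [2.995, -0.717, 1.075]
force: [-0.4, -0.2, -0.9]
opening: 0.0687
grip_force: 30.0
```

```bash
python3 - <<'E'
from h import *
s=read_state(); print(row([.478,.239,.26],tool(np.radians(42),np.radians(74),-1)), s["q"],s["position"],s["force"])
E
```

```text
[5.512, 4.201, -4.342, -0.151, 0.552, 0.227] [ 0.24043434 -0.08892058  2.37284091  1.07581828  0.45158123 -0.109157  ] [0.47446188 0.23986056 0.25267767] [-0.36637847 -0.20376527 -0.89359377]
```

Emit:
play_rows:
  steps: [5,4,-4,-0.038,0.138,0.057,1,5,4,-4,-0.076,0.276,0.114,1,5,4,-4,-0.114,0.414,0.171,1,5,4,-4,-0.151,0.552,0.227,1,5,4,-4,-0.151,0.552,0.227,1,5,4,-4,-0.151,0.552,0.227,1]

```text
clock: 6.5
position: [0.4785, 0.2392, 0.2603]
orientation: [3.134, -1.287, 0.743]
force: [-0.5, 1.7, -1.3]
opening: 0.0687
grip_force: 30.0
```

```bash
python3 - <<'E'
from h import *
s=read_state(); print(s["q"],s["position"],s["orientation"],s["force"])
snap("scene","s2"); snap("top","t2")
A=cv2.imread("pics/s2.png"); B=cv2.imread("pics/t2.png")
c1=cv2.resize(A[150:290,185:285],(400,560),interpolation=cv2.INTER_CUBIC); c2=cv2.resize(B[170:290,185:270],(396,560),interpolation=cv2.INTER_CUBIC)
cv2.imwrite("pics/v2.png",np.hstack([c1,c2]))
E
```

```text
[ 0.17692177  0.05286775  2.54127066  2.3952645   0.845526   -1.19597065] [0.47850467 0.23916298 0.26034106] [ 3.13399689 -1.2865584   0.74261854] [-0.45520785  1.65658315 -1.32134851]
```

View pics/v2.png

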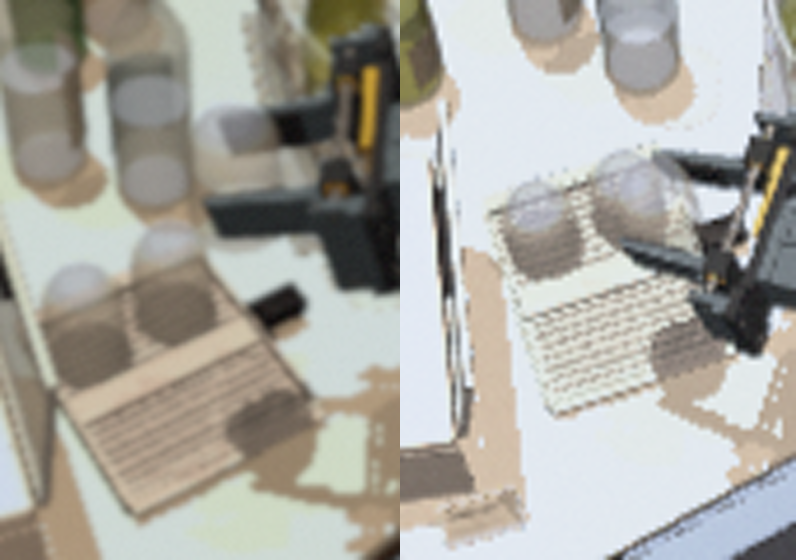

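The glass is held upright, base up, and the tray's empty lane is clear to see. In the left panel the tray corners are (137,515) and (318,405); in the right panel they are (487,208) and (555,413). I'll refine the tray pose by fitting its outline to the edges in both views.

```bash
cat > trayfit.py <<'E'
from h import *
from scipy.optimize import minimize
def lines(far=True):
    L=[]
    for y in(-15,15): L.append(((-80,y,18),(80,y,18)))
    L+= [((-86,107,15),(86,107,15)),((-86,-107,15),(86,-107,15)),((86,-97,16),(86,97,16)),((-86,-97,16),(-86,97,16))]
    for y in(-13,13): L.append(((-128,y,32),(-88,y,32)))
    L.append(((-128,-13,32),(-128,13,32)))
    return np.array([np.linspace(a,b,60) for a,b in L]).reshape(-1,3)/1000
def cost_fn(tags):
    DT={}
    for n,f in tags:
        im=cv2.imread(f"pics/{f}.png"); im=cv2.resize(im,None,fx=3,fy=3,interpolation=cv2.INTER_CUBIC); e=cv2.Canny(cv2.GaussianBlur(im,(0,0),2),25,60)
        K,T=cal(n); DT[f]=(cv2.distanceTransform(255-e,cv2.DIST_L2,5),K,np.linalg.inv(T))
    M=lines()
    def cost(v):
        c,s=np.cos(v[2]),np.sin(v[2]); W=np.c_[v[0]+c*M[:,0]-s*M[:,1],v[1]+s*M[:,0]+c*M[:,1],M[:,2]]; r=0
        for D,K,Ti in DT.values():
            q=W@Ti[:3,:3].T+Ti[:3,3]; q=q@K.T; u=(q[:,:2]/q[:,2:]+.5)*3-.5; u=u.astype(np.float32)
            d=cv2.remap(D,u[None,:,0],u[None,:,1],cv2.INTER_LINEAR)[0]; r+=np.minimum(d,9).mean()
        return r
    return cost
def fit(tags,v0):
    c=cost_fn(tags); best=None
    for dx in(-.006,0,.006):
        for dy in(-.006,0,.006):
            for a in(-.05,0,.05):
                f=minimize(c,np.array(v0)+[dx,dy,a],method="Nelder-Mead",options=dict(initial_simplex=np.array(v0)+[dx,dy,a]+np.array([[0,0,0],[.003,0,0],[0,.003,0],[0,0,.02]])))
                if best is None or f.fun<best.fun: best=f
    return best.x,best.fun
E
python3 - <<'E'
from trayfit import *
np.set_printoptions(precision=4,suppress=True)
for t in ([("scene","s2"),("top","t2")],[("scene","s2")],[("top","t2")],[("scene","s0"),("top","t0")]):
    v,c=fit(t,[.534,.2655,1.379]); ca,sa=np.cos(v[2]),np.sin(v[2]); print(t,v,np.degrees(v[2]),c,"lane",v[:2]+[-.036*ca-.053*sa,-.036*sa+.053*ca])
# held glass, points near
S=cloud("scene","s2").reshape(-1,3); s=read_state(); d=S-s["position"]; m=(abs(d[:,0])<.06)&(abs(d[:,1])<.06)&(d[:,2]>-.1)&(d[:,2]<.08); print(np.percentile(S[m][:,2],[1,50,95,99]))
print("pix of pos", pix("scene",s["position"]),pix("top",s["position"]))
E
```

```text
[('scene', 's2'), ('top', 't2')] [0.5378 0.2686 1.3772] 78.90882410345361 4.391897678375244 lane [0.4789 0.2435]
[('scene', 's2')] [0.5381 0.2719 1.3699] 78.4898421043222 2.3086931705474854 lane [0.479  0.2472]
[('top', 't2')] [0.54   0.2668 1.3776] 78.92918934973214 1.6891599893569946 lane [0.4811 0.2417]
[('scene', 's0'), ('top', 't0')] [0.5348 0.2693 1.4003] 80.2295624990844 4.32288932800293 lane [0.4765 0.2428]
[0.221  0.282  0.3071 0.3126]
pix of pos [245.473  193.6202] [240.1223 214.8686]
```

```bash
python3 - <<'E'
from h import *
T=tool(np.radians(42),np.radians(74),-1); print(row([.4774,.2422,.15],T),row([.4774,.2422,.068],T))
E
```

```text
[-101.469, -0.94, 33.304, -0.005, 0.013, -0.002] [-179.998, -0.663, 56.908, -0.005, 0.013, -0.002]
```

Emit:
play_rows:
  steps: [-45,-1,15,-0.005,0.013,0,1,-90,-1,29,-0.005,0.013,0,1,-127,-1,41,-0.005,0.013,0,1,-160,-1,51,-0.005,0.013,0,1,-180,-1,57,-0.005,0.013,0,1,-180,-1,57,-0.005,0.013,0,1,-180,-1,57,-0.005,0.013,0,1]

```text
clock: 7.3
position: [0.4799, 0.2442, 0.0713]
orientation: [-3.139, -1.294, 0.737]
force: [-0.4, -0.0, -1.9]
opening: 0.0685
grip_force: 30.0
```

```bash
python3 - <<'E'
from h import *
np.set_printoptions(precision=4,suppress=True)
s=read_state(); print(s["position"],s["orientation"],s["force"])
T=tool(np.radians(42),np.radians(74),-1); print(row([.4774,.2422,.053],T))
snap("scene","s3"); snap("top","t3")
A=cv2.imread("pics/s3.png"); B=cv2.imread("pics/t3.png")
c1=cv2.resize(A[180:290,190:290],(400,440),interpolation=cv2.INTER_CUBIC); c2=cv2.resize(B[190:280,190:270],(391,440),interpolation=cv2.INTER_CUBIC)
cv2.imwrite("pics/v3.png",np.hstack([c1,c2]))
E
```

```text
[0.4799 0.2442 0.0713] [-3.1393 -1.2935  0.7373] [-0.422  -0.0321 -1.8509]
[-18.502, -0.221, 1.908, -0.006, -0.002, 0.001]
```

View pics/v3.png

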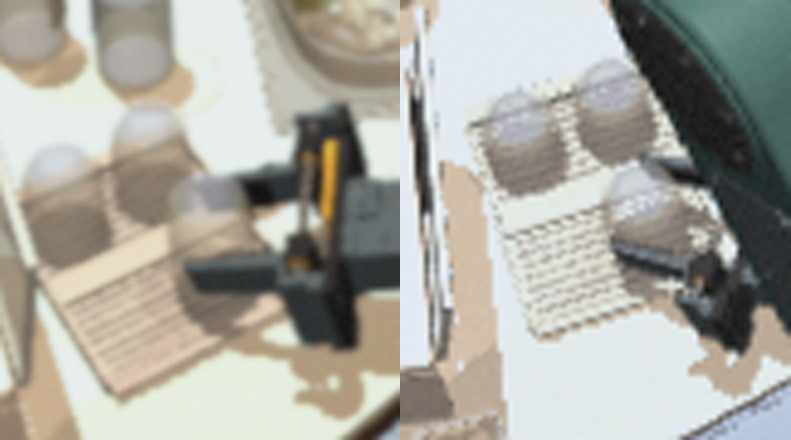

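The hand holds the glass upright over the near part of the empty lane (left panel about (210,240)), clear of the near glass. I lower it with small steps while watching the force.

Emit:
play_rows:
  steps: [-7,0,2,0,0,0,1,-13,0,2,0,0,0,1,-15,0,2,0,0,0,1,-15,0,2,0,0,0,1]

```text
clock: 7.8
position: [0.4787, 0.2417, 0.0562]
orientation: [3.134, -1.295, 0.743]
force: [1.4, -0.4, -2.4]
opening: 0.0686
grip_force: 30.0
```

Emit:
play_rows:
  steps: [-2,0,0,0,0,0,1,-2,0,0,0,0,0,1]

```text
clock: 8.0
position: [0.4785, 0.2414, 0.0543]
orientation: [3.133, -1.296, 0.744]
force: [2.3, -0.5, -1.7]
opening: 0.0682
grip_force: 30.0
```

Emit:
play_rows:
  steps: [-2,0,0,0,0,0,1,-2,0,0,0,0,0,1]

```text
clock: 8.2
position: [0.478, 0.2411, 0.0523]
orientation: [3.133, -1.296, 0.744]
force: [3.9, -0.2, 0.3]
opening: 0.0685
grip_force: 30.0
```

Emit:
play_rows:
  steps: [0,1.6,1.2,0,0,0,1,0,1.6,1.2,0,0,0,1]

```text
clock: 8.4
position: [0.4795, 0.2407, 0.0519]
orientation: [3.134, -1.295, 0.743]
force: [0.7, 0.8, -1.6]
opening: 0.0683
grip_force: 30.0
```

Emit:
play_rows:
  steps: [-2,0,0,0,0,0,1,-2,0,0,0,0,0,1]

```text
clock: 8.6
position: [0.479, 0.2403, 0.0498]
orientation: [3.135, -1.295, 0.742]
force: [0.9, -0.0, -1.7]
opening: 0.0686
grip_force: 30.0
```

Emit:
play_rows:
  steps: [-2,0,0,0,0,0,1,-2,0,0,0,0,0,1]

```text
clock: 8.8
position: [0.4788, 0.24, 0.049]
orientation: [3.133, -1.298, 0.744]
force: [-3.9, -2.2, 10.1]
opening: 0.0685
grip_force: 30.0
```

Emit:
play_rows:
  steps: [1,0,0,0,0,0,1,1,0,0,0,0,0,-1,1,0,0,0,0,0,-1,1,0,0,0,0,0,-1,1,0,0,0,0,0,-1,1,0,0,0,0,0,-1]

```text
clock: 9.4
position: [0.4791, 0.2401, 0.0492]
orientation: [3.134, -1.296, 0.743]
force: [-0.1, 0.4, 0.3]
opening: 0.0912
grip_force: 0.0
```

Emit:
play_rows:
  steps: [19,0,-6,0,0,0,-1,58,0,-17,0,0,0,-1,106,0,-30,0,0,0,-1,154,0,-44,0,0,0,-1,192,0,-55,0,0,0,-1,192,0,-55,0,0,0,-1]

```text
clock: 10.0
position: [0.4785, 0.2399, 0.2521]
orientation: [3.126, -1.299, 0.75]
force: [0.3, -0.0, -1.1]
opening: 0.0912
grip_force: 0.0
```

```bash
python3 - <<'E'
from trayfit import *
np.set_printoptions(precision=4,suppress=True)
s=read_state(); print(s["clock"],s["position"],s["orientation"],s["q"])
snap("scene","s4"); snap("top","t4")
A=cv2.imread("pics/s4.png"); B=cv2.imread("pics/t4.png")
c1=cv2.resize(A[170:290,180:280],(400,480),interpolation=cv2.INTER_CUBIC); c2=cv2.resize(B[170:270,190:270],(384,480),interpolation=cv2.INTER_CUBIC)
cv2.imwrite("pics/v4.png",np.hstack([c1,c2]))
for t in ([("scene","s4"),("top","t4")],[("scene","s4")],[("top","t4")]):
    v,c=fit(t,[.538,.269,1.377]); ca,sa=np.cos(v[2]),np.sin(v[2]); print(v,np.degrees(v[2]),c,"handle",v[:2]+[-.107*ca,-.107*sa])
E
```

```text
10.0 [0.4785 0.2399 0.2521] [ 3.1265 -1.2985  0.7497] [ 0.1784  0.0877  2.543   2.4242  0.8832 -1.2347]
[0.539  0.2707 1.3671] 78.33122972357994 4.726733684539795 handle [0.5173 0.1659]
[0.5377 0.272  1.3779] 78.9478236994598 2.5407228469848633 handle [0.5172 0.167 ]
[0.5395 0.2673 1.3782] 78.9660564479839 1.7678451538085938 handle [0.519  0.1622]
```

View pics/v4.png

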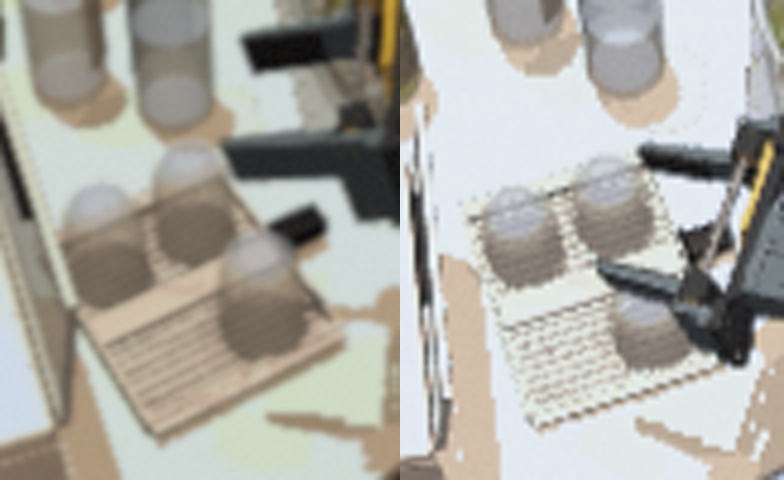

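All three tumblers stand mouth down; the righted one is at left panel (262,300), well inside its lane. Next I move to the handle.

```bash
python3 - <<'E'
from h import *
from kin import *
import kin
p,e=kin.fit(); s=read_state()
T=tool(np.radians(78.9),np.radians(12),-1); print(row([.5169,.1567,.20],T))
c,q=ik(np.array([.5169,.1567,.2]),T,p,[s["q"]],3); print(c,q)
E
```

```text
[-58.509, 87.061, -12.595, 0.466, -1.05, -0.487]
2.009223180148962e-24 [0.16018972 0.14375086 2.11759959 0.2687397  0.82494946 0.17640984]
```

Emit:
play_rows:
  steps: [0,20,-30,0.058,-0.131,-0.061,-1,0,40,-30,0.117,-0.263,-0.122,-1,0,60,-30,0.175,-0.394,-0.183,-1,-15,80,-25,0.233,-0.525,-0.244,-1,-30,87,-20,0.291,-0.656,-0.304,-1,-45,87,-13,0.35,-0.787,-0.365,-1,-58,87,-13,0.408,-0.92,-0.426,-1,-58,87,-13,0.466,-1.05,-0.487,-1]

```text
clock: 10.9
position: [0.5143, 0.1563, 0.1941]
orientation: [3.084, -0.456, 1.264]
force: [-1.2, -0.1, -1.6]
opening: 0.0917
grip_force: 0.0
```

```bash
python3 - <<'E'
from h import *
s=read_state(); print(s["q"],s["force"])
T=tool(np.radians(78.9),np.radians(12),-1); print(row([.5169,.1567,.20],T),row([.5169,.1567,.10],T),row([.5169,.1567,.026],T))
E
```

```text
[ 0.06782707  0.10969748  2.22070978  0.65812421  0.6876638  -0.10284894] [-1.24663314 -0.1297167  -1.56505407]
[3.71, 2.639, -4.654, 0.094, -0.243, -0.114] [-40.342, -2.529, 84.971, 0.094, -0.243, -0.114] [-72.94, -6.354, 151.294, 0.094, -0.243, -0.114]
```

Emit:
play_rows:
  steps: [4,3,-5,0.094,-0.243,-0.114,-1,4,3,-5,0.094,-0.243,-0.114,-1,4,3,-5,0.094,-0.243,-0.114,-1,-18,0,40,0.094,-0.243,-0.114,-1,-40,-3,85,0.094,-0.243,-0.114,-1,-40,-3,85,0.094,-0.243,-0.114,-1,-40,-3,85,0.094,-0.243,-0.114,-1]

```text
clock: 11.6
position: [0.5172, 0.158, 0.1023]
orientation: [3.139, -0.217, 1.374]
force: [0.5, -0.0, 0.2]
opening: 0.0911
grip_force: 0.0
```

```bash
python3 - <<'E'
from h import *
s=read_state(); print(s["q"],s["force"])
T=tool(np.radians(78.9),np.radians(12),-1); print(row([.5169,.1567,.10],T),row([.5169,.1567,.026],T))
E
```

```text
[0.15956337 0.30883142 2.14999232 0.34611012 0.63268238 0.08209585] [ 0.53072084 -0.00354819  0.16726663]
[-1.802, -0.087, 1.98, 0.003, -0.007, -0.003] [-17.709, -0.255, 74.25, 0.003, -0.007, -0.003]
```

Emit:
play_rows:
  steps: [-9,0,30,0.003,-0.007,-0.003,-1,-16,0,60,0.003,-0.007,-0.003,-1,-18,0,74,0.003,-0.007,-0.003,-1,-18,0,74,0.003,-0.007,-0.003,-1,-18,0,74,0.003,-0.007,-0.003,-1]

```text
clock: 12.1
position: [0.5195, 0.1568, 0.0285]
orientation: [3.136, -0.21, 1.379]
force: [-0.5, -0.1, -0.4]
opening: 0.0908
grip_force: 0.0
```

Emit:
play_rows:
  steps: [0,0,0,0,0,0,1,0,0,0,0,0,0,1,0,0,0,0,0,0,1,0,0,0,0,0,0,1,0,0,0,0,0,0,1,0,0,0,0,0,0,1,0,0,0,0,0,0,1,0,0,0,0,0,0,1]

```text
clock: 12.9
position: [0.5186, 0.1565, 0.0267]
orientation: [3.138, -0.209, 1.379]
force: [0.6, -0.2, -1.4]
opening: 0.0302
grip_force: 0.6
```

```bash
cat > st.py <<'E'
from trayfit import *
import sys
np.set_printoptions(precision=4,suppress=True)
o=np.array([.54,.408]); C=np.radians(68.9); U=np.array([[np.cos(C),np.sin(C)],[-np.sin(C),np.cos(C)]])
def w2c(p): return U@(np.asarray(p)[:2]-o)
def c2w(c): return o+U.T@np.asarray(c)
E
python3 - <<'E'
from st import *
s=read_state(); print(s["clock"],s["position"],s["orientation"],s["force"],s["moment"],s["opening"])
snap("scene","s5"); snap("top","t5")
v,c=fit([("scene","s5"),("top","t5")],[.539,.2695,1.377]); print(v,c,w2c(v),"TCP cab",w2c(s["position"]))
E
```

```text
12.9 [0.5186 0.1565 0.0267] [ 3.1378 -0.209   1.3789] [ 0.6302 -0.2368 -1.3604] [-0.1936 -0.2698 -0.0571] 0.030207101763159553
[0.5346 0.2802 1.2354] 6.562884330749512 [-0.1211 -0.0409] TCP cab [-0.2423 -0.0705]
```

Emit:
play_rows:
  steps: [0,0,0,0,0,0,1,0,0,0,0,0,0,1,0,0,0,0,0,0,1]

```text
clock: 13.3
position: [0.5186, 0.1565, 0.0267]
orientation: [3.138, -0.209, 1.379]
force: [1.6, 0.3, -2.8]
opening: 0.0259
grip_force: 30.0
```

```bash
python3 - <<'E'
from st import *
s=read_state(); print(s["position"],s["orientation"],s["force"],s["opening"],s["grip_force"])
T=tool(C,s["orientation"][1]*-1,-1); w=c2w([-.2398,0]); print(row([*w,s["position"][2]],T))
E
```

```text
[0.5186 0.1565 0.0267] [ 3.1378 -0.2091  1.3786] [ 1.6332  0.2663 -2.8436] 0.02589684574281937 29.997354447841644
[14.542, -69.034, 2.823, -0.033, -0.0, 0.172]
```

Emit:
play_rows:
  steps: [0.5,-3,0.1,-0.001,0,0.007,1,2,-10,0.4,-0.005,0,0.024,1,4,-20,0.8,-0.009,0,0.049,1,6.4,-31,1.2,-0.015,0,0.077,1,9,-42,1.7,-0.02,0,0.105,1,11.5,-54,2.2,-0.026,0,0.133,1,13.5,-64,2.6,-0.03,0,0.158,1,14.5,-69,2.8,-0.033,0,0.172,1]

```text
clock: 14.1
position: [0.4523, 0.1846, 0.0268]
orientation: [3.141, -0.209, 1.202]
force: [2.1, -0.7, -2.6]
opening: 0.0258
grip_force: 30.0
```

Emit:
play_rows:
  steps: [0,0,0,0,0,0,1,0,0,0,0,0,0,1]

```text
clock: 14.3
position: [0.4527, 0.1843, 0.0267]
orientation: [-3.14, -0.209, 1.204]
force: [-6.7, 1.5, 7.0]
opening: 0.0255
grip_force: 30.0
```

```bash
python3 - <<'E'
from st import *
s=read_state(); print(s["position"],s["orientation"],s["force"],s["opening"],s["grip_force"],w2c(s["position"]))
snap("scene","s6"); snap("top","t6")
A=cv2.imread("pics/s6.png"); B=cv2.imread("pics/t6.png")
c1=cv2.resize(A[170:310,160:280],(480,560),interpolation=cv2.INTER_CUBIC); c2=cv2.resize(B[180:290,190:252],(316,560),interpolation=cv2.INTER_CUBIC)
cv2.imwrite("pics/v6.png",np.hstack([c1,c2]))
T=tool(C,-s["orientation"][1],-1)
for n in("scene","top"): # expected front corners of tray and mouth corners
    print(n,[pix(n,[*c2w(c),z]).round(1).tolist() for c,z in [((-.039,.107),.015),((-.039,-.107),.015),((0,.121),0),((0,-.121),0),((0,.127),.15)]])
E
```

```text
[0.4527 0.1843 0.0267] [-3.1402 -0.2087  1.2043] [-6.7381  1.5145  7.0156] 0.025486191833873198 30.01237392425537 [-0.2401  0.0009]
scene [[212.0, 292.2], [193.3, 235.9], [200.3, 303.6], [181.0, 238.9], [195.3, 276.1]]
top [[210.4, 268.4], [205.0, 218.9], [201.3, 274.3], [195.7, 218.4], [197.1, 264.5]]
```

View pics/v6.png

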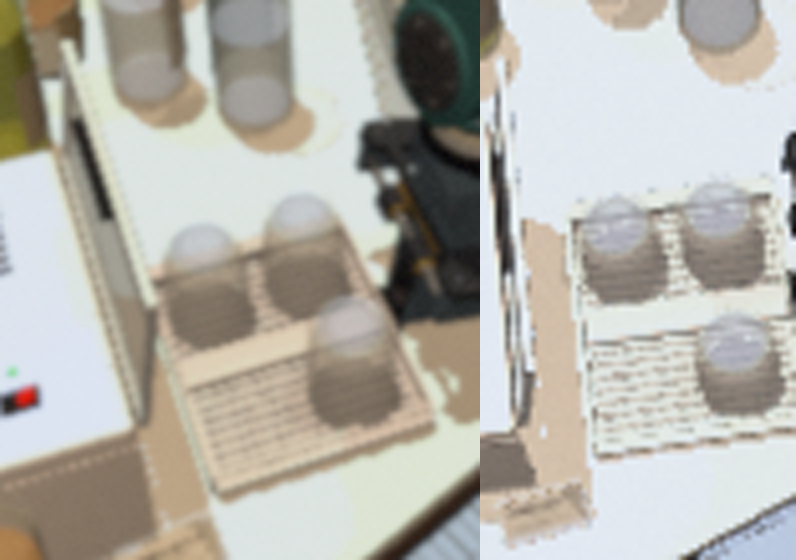

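The hand holds the tray by its handle with all three glasses upright. The tray's front-left corner is at left panel (215,495) and right panel (597,458). I check alignment by fitting the visible edges.

```bash
python3 - <<'E'
import trayfit
from st import *
def L():
    l=[((-60,y,18),(80,y,18)) for y in(-15,15)]+[((-80,107,15),(86,107,15)),((-80,-107,15),(86,-107,15)),((86,-97,16),(86,97,16)),((-86,30,16),(-86,97,16))]
    return np.array([np.linspace(a,b,60) for a,b in l]).reshape(-1,3)/1000
trayfit.lines=L
w=c2w([-.125,0])
for t in([("scene","s6"),("top","t6")],[("scene","s6")],[("top","t6")]):
    v,c=fit(t,[*w,C]); print(v,np.degrees(v[2]),c,"cab",w2c(v))
E
```

```text
[0.4913 0.2933 1.2204] 69.92172920583742 4.794484615325928 cab [-0.1246  0.0042]
[0.4912 0.2939 1.2246] 70.16463256509216 2.710157632827759 cab [-0.124   0.0045]
[0.4919 0.2916 1.2059] 69.09120916296725 1.9396792650222778 cab [-0.1259  0.003 ]
```

Emit:
play_rows:
  steps: [4,1,0.8,0,0,0,1,14,2,3,0,0,0,1,25,2,5.3,0,0,0,1,36,2,7.7,0,0,0,1,47,2,10,0,0,0,1,56,2,12,0,0,0,1,60,2,12.8,0,0,0,1]

```text
clock: 15.1
position: [0.4778, 0.2413, 0.0267]
orientation: [3.142, -0.209, 1.204]
force: [-2.8, -8.7, 8.1]
opening: 0.0258
grip_force: 30.0
```

Emit:
play_rows:
  steps: [4,0,0.8,0,0,0,1,10,0,2.1,0,0,0,1,18,0,3.8,0,0,0,1,26,0,5.5,0,0,0,1,30,0,6.4,0,0,0,1]

```text
clock: 15.6
position: [0.4887, 0.2696, 0.0267]
orientation: [-3.141, -0.209, 1.203]
force: [-2.6, -9.5, 9.5]
opening: 0.0258
grip_force: 30.0
```

```bash
python3 - <<'E'
from st import *
s=read_state(); print(s["clock"],s["position"],s["orientation"],s["force"],U@s["force"][:2],s["moment"],s["opening"],w2c(s["position"]))
E
```

```text
15.6 [0.4887 0.2696 0.0267] [-3.1415 -0.2091  1.2033] [-2.5547 -9.4887  9.5046] [-9.7722 -1.0325] [-1.2115  0.365  -0.0018] 0.025843942194022005 [-0.1476 -0.0019]
```

Emit:
play_rows:
  steps: [4,0,0.8,0,0,0,1,12,0,2.5,0,0,0,1,23,0,4.9,0,0,0,1,34,0,7.2,0,0,0,1,45,0,9.5,0,0,0,1,56,0,11.9,0,0,0,1,67,0,14.2,0,0,0,1,71,0,15,0,0,0,1]

```text
clock: 16.4
position: [0.5148, 0.3376, 0.0267]
orientation: [3.142, -0.209, 1.203]
force: [-3.2, -9.9, 13.0]
opening: 0.0257
grip_force: 30.0
```

```bash
python3 - <<'E'
from st import *
from kin import ik,fk
import kin
s=read_state(); print(s["clock"],s["position"],s["orientation"],s["force"],U@s["force"][:2],s["moment"],s["opening"],w2c(s["position"]),s["q"])
p,e=kin.fit(); q=s["q"]; r=np.radians
for x,z,t in((-.075,.10,12),(-.14,.10,45),(-.08,.034,45),(.02,.034,45),(.03,.034,50)):
    T=tool(C,r(t),-1); c,q=ik(np.array([*c2w([x,0]),z]),T,p,[q],3); print((x,z,t),"%.0e"%c,q,fk(q,p,True)[1])
E
```

```text
16.4 [0.5148 0.3376 0.0267] [ 3.1416 -0.2092  1.2034] [-3.2293 -9.919  12.9644] [-10.4165  -0.5581] [-1.3801  0.4135 -0.0613] 0.02572989865934983 [-0.0748 -0.0019] [0.4866 0.5151 2.0354 0.3176 0.4523 0.5775]
(-0.075, 0.1, 12) 4e-29 [0.489  0.3846 2.0388 0.2535 0.5735 0.654 ] [0.4939 0.29   0.3463]
(-0.14, 0.1, 45) 2e-30 [ 0.2014  0.3664  2.2918  1.586   0.6379 -0.8537] [0.4263 0.1115 0.2784]
(-0.08, 0.034, 45) 1e-25 [ 0.3074  0.5519  2.2021  1.823   0.6062 -1.0268] [0.4479 0.1674 0.2123]
(0.02, 0.034, 45) 4e-18 [ 0.4506  0.6076  2.0661  1.8566  0.5276 -0.9122] [0.4839 0.2607 0.2123]
(0.03, 0.034, 50) 2e-31 [ 0.4443  0.6369  2.0667  1.9842  0.6129 -1.0391] [0.4822 0.2561 0.1961]
```

Emit:
play_rows:
  steps: [0,0,0,0,0,0,-1,0,0,0,0,0,0,-1,0,0,0,0,0,0,-1,0,0,0,0,0,0,-1,5,0,-24,0,0,0,-1,12,0,-58,0,0,0,-1,17,0,-80,0,0,0,-1,17,0,-80,0,0,0,-1]

```text
clock: 17.2
position: [0.5162, 0.3378, 0.1117]
orientation: [3.138, -0.213, 1.204]
force: [-0.5, 0.2, 0.1]
opening: 0.0868
grip_force: 0.0
```

```bash
python3 - <<'E'
from st import *
s=read_state(); print(s["clock"],w2c(s["position"]),s["position"],s["opening"],s["force"])
T=tool(C,np.radians(40),-1); print(row([*c2w([-.145,0]),.11],T),row([*c2w([-.145,0]),.028],T))
E
```

```text
17.2 [-0.074  -0.0031] [0.5162 0.3378 0.1117] 0.08681608692522638 [-0.4641  0.2016  0.1483]
[-69.73, -3.109, -13.32, 0.003, 0.485, 0.002] [-87.065, -3.384, 66.826, 0.003, 0.485, 0.002]
```

Emit:
play_rows:
  steps: [-30,-3,-13,0,0.12,0,1,-60,-3,-13,0,0.24,0,1,-70,-3,-13,0,0.36,0,1,-70,-3,-13,0,0.485,0,1,-70,-3,-13,0,0.485,0,1,-74,-3,7,0,0.485,0,1,-81,-3,40,0,0.485,0,1,-85,-3,58,0,0.485,0,1]

```text
clock: 18.0
position: [0.4847, 0.2704, 0.031]
orientation: [-3.14, -0.692, 1.2]
force: [0.5, 0.2, 0.5]
opening: 0.0288
grip_force: 0.0
```

```bash
python3 - <<'E'
from st import *
s=read_state(); print(s["clock"],w2c(s["position"]),s["position"],s["opening"],s["force"],s["orientation"])
T=tool(C,np.radians(40),-1); print(row([*c2w([-.135,-.001]),.028],T),row([*c2w([-.10,-.001]),.028],T))
E
```

```text
18.0 [-0.1483  0.002 ] [0.4847 0.2704 0.031 ] 0.028827179673748333 [0.5128 0.1871 0.5294] [-3.1398 -0.6918  1.1997]
[8.378, 2.989, 10.767, -0.0, 0.006, -0.002] [35.331, 2.931, 33.094, -0.0, 0.006, -0.002]
```

Emit:
play_rows:
  steps: [8.4,3,10.8,0,0.006,-0.002,1,16,3,17,0,0.006,-0.002,1,23,3,23,0,0.006,-0.002,1,29,3,28,0,0.006,-0.002,1,35,3,33,0,0.006,-0.002,1,42,3,38.5,0,0.006,-0.002,1,49.5,3,45,0,0.006,-0.002,1,54,3,48.5,0,0.006,-0.002,1]

```text
clock: 18.8
position: [0.5156, 0.3393, 0.0319]
orientation: [3.139, -0.701, 1.207]
force: [-1.3, -4.9, 1.8]
opening: 0.0005
grip_force: 2.4
```

```bash
python3 - <<'E'
from st import *
s=read_state(); print(s["clock"],w2c(s["position"]),s["position"],s["opening"],s["force"],U@s["force"][:2],s["orientation"])
T=tool(C,np.radians(40),-1); print(row([*c2w([-.02,-.001]),.028],T))
E
```

```text
18.8 [-0.0728 -0.002 ] [0.5156 0.3393 0.0319] 0.00047957133759687887 [-1.3244 -4.8729  1.8046] [-5.023  -0.5186] [ 3.1388 -0.7008  1.2066]
[37.849, -0.86, 37.085, 0.0, -0.003, 0.003]
```

Emit:
play_rows:
  steps: [4,0,5,0,0,0,1,10,0,11,0,0,0,1,17,0,18,0,0,0,1,24,0,24.5,0,0,0,1,30,0,30,0,0,0,1,35,0,34.5,0,0,0,1,37,0,36,0,0,0,1]

```text
clock: 19.5
position: [0.534, 0.3871, 0.0281]
orientation: [3.139, -0.701, 1.206]
force: [0.1, -7.2, 2.6]
opening: 0.0005
grip_force: 3.1
```

Emit:
play_rows:
  steps: [1.5,0,1.3,0,0,0,1,3,0,2.6,0,0,0,1,4,0,3.2,0,0,0,1]

```text
clock: 19.8
position: [0.5357, 0.3913, 0.0281]
orientation: [3.139, -0.7, 1.205]
force: [0.4, -5.5, 2.5]
opening: 0.0006
grip_force: 3.0
```

```bash
python3 - <<'E'
from st import *
s=read_state(); print(s["clock"],w2c(s["position"]),s["position"],s["opening"],s["force"],U@s["force"][:2],s["orientation"])
E
```

```text
19.8 [-0.0171 -0.002 ] [0.5357 0.3913 0.0281] 0.0005641492004094466 [ 0.4144 -5.5054  2.5052] [-4.9871 -2.3685] [ 3.1392 -0.7003  1.2054]
```

Not at the stops yet: the force is only 5 N. I continue in small steps.

Emit:
play_rows:
  steps: [1.5,0,1.3,0,0,0,1,3,0,2.6,0,0,0,1,3,0,2.6,0,0,0,1]

```text
clock: 20.1
position: [0.5372, 0.395, 0.0281]
orientation: [3.139, -0.7, 1.205]
force: [1.0, -4.4, 1.6]
opening: 0.0004
grip_force: 2.3
```

Emit:
play_rows:
  steps: [1.5,0,1.3,0,0,0,1,2.3,0,1.9,0,0,0,1,2.3,0,1.9,0,0,0,1]

```text
clock: 20.4
position: [0.5383, 0.3977, 0.0281]
orientation: [3.139, -0.7, 1.205]
force: [1.1, -5.1, 2.2]
opening: 0.0003
grip_force: 2.6
```

Emit:
play_rows:
  steps: [1.5,0,1.3,0,0,0,1,1.5,0,1.3,0,0,0,1]

```text
clock: 20.6
position: [0.5389, 0.3992, 0.0279]
orientation: [3.139, -0.7, 1.205]
force: [-0.6, -11.5, 6.4]
opening: 0.0005
grip_force: 5.7
```

Emit:
play_rows:
  steps: [1,0,0.8,0,0,0,1,1,0,0.8,0,0,0,1]

```text
clock: 20.8
position: [0.5391, 0.3996, 0.0278]
orientation: [3.139, -0.699, 1.204]
force: [-4.1, -21.7, 12.5]
opening: 0.001
grip_force: 11.0
```

Emit:
play_rows:
  steps: [0.8,0,0.6,0,0,0,1,0.8,0,0.6,0,0,0,1]

```text
clock: 21.0
position: [0.5392, 0.3998, 0.0277]
orientation: [3.139, -0.698, 1.204]
force: [-8.7, -30.2, 19.2]
opening: 0.0007
grip_force: 15.7
```

The force climbs to 30 N with almost no motion, so the tray is home against the stops. I back off and plan the visor.

Emit:
play_rows:
  steps: [-4,0,-3.3,0,0,0,1,-20,0,-17,0,0,0,1,-42,0,-35,0,0,0,1,-61,0,-51,0,0,0,1,-61,0,-51,0,0,0,1]

```text
clock: 21.5
position: [0.5098, 0.3258, 0.0274]
orientation: [3.141, -0.699, 1.203]
force: [0.7, 0.4, -1.0]
opening: 0.0005
grip_force: 0.0
```

```bash
cat >> st.py <<'E'
def vis(th,tau,rho=.085,off=.005):
    """TCP cab (x,z) so that the tip's contact corner lies on the visor's outer face"""
    P=np.array([-.006,.136])+rho*np.array([-np.sin(th),-np.cos(th)])+off*np.array([-np.cos(th),np.sin(th)])
    e=np.array([np.cos(tau),np.sin(tau)]); tip=P+(.016*e if th>1.5708 else -.016*e); return tip+.017*np.array([-np.sin(tau),np.cos(tau)])
def rows(l):
    for x,z,tau in l: print([round(v,3 if i>2 else 1) for i,v in enumerate(row([*c2w([x,-.0]),z],tool(C,tau,-1)))])
E
python3 - <<'E'
from st import *
from kin import ik,fk
import kin
s=read_state(); print(s["clock"],w2c(s["position"]),s["position"],s["force"])
snap("scene","s7"); snap("top","t7")
for n,f in(("scene","s7"),("top","t7")):
    P=cloud(n,f).reshape(-1,3); c=(P[:,:2]-o)@U.T; m=(P[:,2]>.18)&(P[:,2]<.27)&(abs(c[:,0])<.06)&(abs(c[:,1])<.12); print(n,m.sum(),[(z,np.median(c[m&(abs(P[:,2]-z)<.01),0])) for z in(.19,.21,.23,.25)],np.percentile(P[m,2],99))
p,e=kin.fit(); q=s["q"]
for x,z,t in((-.10,.33,.35),(.05,.33,0),(.05,.222,0),(*vis(3,0),0),(*vis(2.4,0),0),(*vis(1.6,0),0),(*vis(1.2,.1),.1),(*vis(.7,.35),.35),(*vis(0,.6),.6)):
    c,q=ik(np.array([*c2w([x,0]),z]),tool(C,t,-1),p,[q],3); print(np.round((x,z,t),3),"%.0e"%c,q)
rows([(-.10,.18,.5),(-.10,.33,.2),(.02,.35,0)])
E
```

```text
21.5 [-0.0876 -0.0015] [0.5098 0.3258 0.0274] [ 0.6557  0.4012 -1.0379]
scene 624 [(0.19, np.float64(-0.008560263522426717)), (0.21, np.float64(-0.011404664398785794)), (0.23, np.float64(-0.013926811847496761)), (0.25, np.float64(-0.016080422164069255))] 0.25597205402461026
top 227 [(0.19, np.float64(-0.010430438519434902)), (0.21, np.float64(-0.01304365547778569)), (0.23, np.float64(-0.019873987734820398)), (0.25, np.float64(-0.01894767943628244))] 0.2630289551010781
[-0.1   0.33  0.35] 6e-27 [0.4159 0.0057 2.0189 0.3178 0.8899 0.6112]
[0.05 0.33 0.  ] 3e-28 [ 0.6515  0.3169  1.6283 -0.      1.1964  1.0198]
[0.05  0.222 0.   ] 4e-26 [ 0.6515  0.4172  1.6965 -0.      1.0279  1.0198]
[0.003 0.238 0.   ] 3e-17 [ 0.6153  0.3388  1.7753 -0.      1.0276  0.9835]
[-0.044  0.219  0.   ] 1e-26 [ 0.5749  0.3003  1.8661 -0.      0.9752  0.9431]
[-0.075  0.16   0.   ] 2e-23 [ 0.5451  0.3391  1.9414 -0.      0.861   0.9134]
[-0.105  0.125  0.1  ] 7e-24 [0.4863 0.3336 2.0384 0.1023 0.6966 0.7784]
[-0.085  0.085  0.35 ] 4e-24 [0.4349 0.3868 2.1069 0.5717 0.4558 0.3105]
[-0.034  0.056  0.6  ] 4e-26 [ 0.4284  0.4931  2.1071  1.3724  0.4144 -0.4628]
[86.7, -2.1, -125.8, 0.001, -0.201, 0.002]
[183.5, -1.9, -240.4, 0.001, -0.501, 0.002]
[288.1, -1.7, -178.3, 0.001, -0.701, 0.002]
```

Emit:
play_rows:
  steps: [29,-2,-42,0,-0.067,0,1,58,-2,-84,0,-0.134,0,1,87,-2,-126,0,-0.201,0,1,119,-2,-164,0,-0.3,0,1,151,-2,-202,0,-0.4,0,1,184,-2,-240,0,-0.501,0,1,184,-2,-240,0,-0.501,0,1]

```text
clock: 22.3
position: [0.4989, 0.3277, 0.2151]
orientation: [-3.125, -0.258, 1.213]
force: [-0.7, 0.4, -1.3]
opening: 0.0003
grip_force: 0.0
```

```bash
python3 - <<'E'
from st import *
s=read_state(); print(s["clock"],w2c(s["position"]),s["position"],s["force"],s["orientation"])
rows([(0,.36,0),(.055,.34,0),(.055,.23,0)])
E
```

```text
22.3 [-0.0897  0.0095] [0.4989 0.3277 0.2151] [-0.6639  0.4001 -1.2646] [-3.1251 -0.2576  1.2134]
[123.5, 8.5, -117.4, -0.018, -0.257, 0.013]
[171.6, 9.6, -84.1, -0.018, -0.257, 0.013]
[143.6, 11.4, 22.3, -0.018, -0.257, 0.013]
```

Emit:
play_rows:
  steps: [12,8,-47,-0.006,-0.09,0.005,1,24,8,-94,-0.012,-0.18,0.01,1,36,8,-140,-0.018,-0.257,0.013,1,36,8,-140,-0.018,-0.257,0.013,1,80,8,-128,-0.018,-0.257,0.013,1,123,8,-117,-0.018,-0.257,0.013,1,172,9,-84,-0.018,-0.257,0.013,1,172,9,-84,-0.018,-0.257,0.013,1]

```text
clock: 23.1
position: [0.5592, 0.4635, 0.3371]
orientation: [-3.139, -0.005, 1.206]
force: [-0.2, -1.5, -0.9]
opening: 0.0004
grip_force: 0.0
```

```bash
python3 - <<'E'
from st import *
s=read_state(); print(s["clock"],w2c(s["position"]),s["position"],s["force"],s["orientation"])
rows([(.055,.24,0)]); print("-")
for th in (2.95,2.75,2.55,2.35,2.15,1.95,1.75,1.6): rows([(*vis(th,0),0)])
E
```

```text
23.1 [0.0587 0.002 ] [0.5592 0.4635 0.3371] [-0.1907 -1.4994 -0.9294] [-3.139  -0.0048  1.206 ]
[-4.2, 2.3, 97.0, -0.003, -0.005, 0.004]
-
[-60.4, 2.1, 99.4, -0.003, -0.005, 0.004]
[-77.0, 2.0, 103.2, -0.003, -0.005, 0.004]
[-92.5, 2.0, 110.3, -0.003, -0.005, 0.004]
[-106.2, 2.0, 120.2, -0.003, -0.005, 0.004]
[-117.7, 1.9, 132.8, -0.003, -0.005, 0.004]
[-126.5, 2.0, 147.3, -0.003, -0.005, 0.004]
[-132.2, 2.0, 163.3, -0.003, -0.005, 0.004]
[-134.4, 2.0, 175.9, -0.003, -0.005, 0.004]
```

Emit:
play_rows:
  steps: [-4,2,45,0,-0.005,0.004,1,-4,2,90,0,-0.005,0.004,1,-4,2,97,0,-0.005,0.004,1,-24,2,98,0,-0.005,0.004,1,-44,2,99,0,-0.005,0.004,1,-60,2,99,0,-0.005,0.004,1,-69,2,101,0,-0.005,0.004,1,-77,2,103,0,-0.005,0.004,1]

```text
clock: 23.9
position: [0.5338, 0.3871, 0.2374]
orientation: [-3.141, -0.002, 1.2]
force: [1.2, 0.3, 1.2]
opening: 0.0007
grip_force: 0.5
```

```bash
python3 - <<'E'
from st import *
s=read_state(); print(s["clock"],w2c(s["position"]),s["position"],s["force"],U@s["force"][:2])
for th in (2.65,2.45,2.25,2.05,1.9,1.75,1.6): rows([(*vis(th,0),0)])
E
```

```text
23.9 [-0.0218 -0.0017] [0.5338 0.3871 0.2374] [1.2254 0.2557 1.205 ] [ 0.6797 -1.0512]
[-4.0, -1.7, 7.1, -0.0, -0.002, -0.003]
[-18.6, -1.7, 15.7, -0.0, -0.002, -0.003]
[-31.3, -1.6, 27.0, -0.0, -0.002, -0.003]
[-41.4, -1.6, 40.7, -0.0, -0.002, -0.003]
[-47.1, -1.6, 52.1, -0.0, -0.002, -0.003]
[-51.1, -1.5, 64.2, -0.0, -0.002, -0.003]
[-53.2, -1.5, 76.8, -0.0, -0.002, -0.003]
```

Emit:
play_rows:
  steps: [-4,-1.7,7,0,0,0,1,-12,-1.7,11,0,0,0,1,-19,-1.7,16,0,0,0,1,-31,-1.7,27,0,0,0,1,-41,-1.7,41,0,0,0,1,-47,-1.7,52,0,0,0,1,-51,-1.7,64,0,0,0,1,-53,-1.7,77,0,0,0,1]

```text
clock: 24.7
position: [0.5124, 0.338, 0.1581]
orientation: [-3.14, 0.0, 1.199]
force: [1.7, 1.8, 1.7]
opening: 0.0006
grip_force: 0.6
```

```bash
python3 - <<'E'
from st import *
s=read_state(); print(s["clock"],w2c(s["position"]),s["position"],s["force"],U@s["force"][:2])
snap("scene","s8"); snap("top","t8")
P=cloud("scene","s8").reshape(-1,3); c=(P[:,:2]-o)@U.T
for y0,y1 in((.06,.12),(-.12,-.06)):
    m=(P[:,2]>.1)&(P[:,2]<.24)&(c[:,0]>-.15)&(c[:,0]<-.012)&(c[:,1]>y0)&(c[:,1]<y1); print(m.sum(),[(round(x,2),np.round(np.median(P[m&(abs(c[:,0]-x)<.01),2]),3)) for x in(-.03,-.05,-.07,-.09,-.11)])
rows([(vis(1.6,0)[0]-.035,vis(1.6,0)[1]+.02,0)]); print("-")
for th,t in ((1.45,0),(1.3,.05),(1.15,.1),(1.0,.2),(.85,.3),(.7,.35)): rows([(*vis(th,t),t)])
E
```

```text
24.7 [-0.0753  0.0005] [0.5124 0.338  0.1581] [1.7317 1.7557 1.7112] [ 2.2614 -0.9836]
934 [(-0.03, np.float64(0.138)), (-0.05, np.float64(0.14)), (-0.07, np.float64(0.14)), (-0.09, np.float64(0.14)), (-0.11, np.float64(0.143))]
203 [(-0.03, np.float64(0.138)), (-0.05, np.float64(0.139)), (-0.07, np.float64(nan)), (-0.09, np.float64(nan)), (-0.11, np.float64(nan))]
[-34.1, 1.2, -23.4, -0.003, 0.002, -0.003]
-
[-31.2, 1.2, 9.4, -0.003, 0.002, -0.003]
[-30.2, 1.3, 22.8, -0.003, 0.052, -0.003]
[-27.4, 1.3, 35.9, -0.003, 0.102, -0.003]
[-23.4, 1.4, 49.3, -0.003, 0.202, -0.003]
[-17.5, 1.4, 61.9, -0.003, 0.302, -0.003]
[-9.5, 1.4, 72.4, -0.003, 0.352, -0.004]
  return _methods._mean(a, axis=axis, dtype=dtype,
  ret = ret.dtype.type(ret / rcount)
```

Emit:
play_rows:
  steps: [0,0,-23,0,0,0,1,-34,1,-23,0,0,0,1,-32,1,-7,0,0,0,1,-31,1,9,0,0,0,1,-30,1,23,0,0.052,0,1,-27,1,36,0,0.102,0,1,-23,1,49,0,0.202,0,1,-17.5,1,62,0,0.302,0,1]

```text
clock: 25.6
position: [0.5076, 0.3224, 0.096]
orientation: [3.142, -0.305, 1.199]
force: [-0.0, 1.7, 1.8]
opening: 0.0005
grip_force: 0.6
```

```bash
python3 - <<'E'
from st import *
s=read_state(); print(s["clock"],w2c(s["position"]),s["position"],s["force"],U@s["force"][:2],s["orientation"])
for th,t in ((.85,.3),(.7,.38),(.55,.46),(.4,.52),(.28,.57),(.17,.6),(.08,.6),(0.02,.6)): rows([(*vis(th,t),t)])
E
```

```text
25.6 [-0.0915 -0.0006] [0.5076 0.3224 0.096 ] [-0.0453  1.7132  1.7932] [1.582 0.659] [ 3.1416 -0.3048  1.1993]
[-2.1, -0.6, 0.2, 0.001, -0.005, -0.003]
[1.9, -0.6, 13.1, 0.001, 0.075, -0.003]
[7.7, -0.7, 25.2, 0.001, 0.155, -0.003]
[15.4, -0.7, 35.8, 0.001, 0.215, -0.003]
[22.6, -0.7, 43.4, 0.001, 0.265, -0.003]
[30.0, -0.8, 49.2, 0.001, 0.295, -0.003]
[36.8, -0.8, 52.8, 0.001, 0.295, -0.003]
[41.5, -0.8, 54.8, 0.001, 0.295, -0.003]
```

Emit:
play_rows:
  steps: [2,-0.6,13,0,0.075,0,1,8,-0.7,25,0,0.155,0,1,15,-0.7,36,0,0.215,0,1,23,-0.7,43,0,0.265,0,1,30,-0.8,49,0,0.295,0,1,37,-0.8,53,0,0.295,0,1,37,-0.8,53,0,0.295,0,1]

```text
clock: 26.3
position: [0.5248, 0.3704, 0.0566]
orientation: [-3.139, -0.595, 1.199]
force: [0.3, -0.1, 0.6]
opening: 0.0002
grip_force: 0.1
```

```bash
python3 - <<'E'
from st import *
s=read_state(); print(s["clock"],w2c(s["position"]),s["position"],s["force"],U@s["force"][:2],s["orientation"])
for th,t in ((.08,.6),(0.0,.6),(-.05,.6)): rows([(*vis(th,t),t)])
snap("scene","s9")
P=cloud("scene","s9").reshape(-1,3); c=(P[:,:2]-o)@U.T
m=(c[:,0]>-.09)&(c[:,0]<.02)&(c[:,1]>.07)&(c[:,1]<.115); print([(z,np.round(np.median(c[m&(abs(P[:,2]-z)<.008),0]),4)) for z in(.04,.06,.08,.1,.12)])
E
```

```text
26.3 [-0.0405  0.0006] [0.5248 0.3704 0.0566] [ 0.3076 -0.0839  0.6159] [ 0.0324 -0.3171] [-3.139  -0.5951  1.1988]
[-0.0, 0.6, -0.1, -0.0, 0.005, -0.003]
[5.2, 0.6, 4.2, -0.0, 0.005, -0.003]
[8.7, 0.6, 6.7, -0.0, 0.005, -0.003]
[(0.04, np.float64(-0.017)), (0.06, np.float64(-0.0144)), (0.08, np.float64(-0.0113)), (0.1, np.float64(-0.0835)), (0.12, np.float64(-0.0705))]
```

Emit:
play_rows:
  steps: [3,0.5,2,0,0,0,1,5,0.5,3.4,0,0,0,1,5,0.5,3.4,0,0,0,1]

```text
clock: 26.65
position: [0.5277, 0.3755, 0.0579]
orientation: [-3.14, -0.597, 1.199]
force: [-0.3, -0.9, -0.5]
opening: 0.0007
grip_force: 0.4
```

Emit:
play_rows:
  steps: [1.6,0,1.1,0,0,0,1,1.6,0,1.1,0,0,0,1]

```text
clock: 26.85
position: [0.5283, 0.3771, 0.0578]
orientation: [-3.14, -0.597, 1.199]
force: [-1.1, -1.4, -1.0]
opening: 0.0007
grip_force: 0.6
```

Emit:
play_rows:
  steps: [1.6,0,1.1,0,0,0,1,1.6,0,1.1,0,0,0,1]

```text
clock: 27.05
position: [0.529, 0.3789, 0.0577]
orientation: [-3.14, -0.597, 1.199]
force: [-0.7, -1.1, -1.1]
opening: 0.0008
grip_force: 0.7
```

Emit:
play_rows:
  steps: [1.6,0,1.1,0,0,0,1,1.6,0,1.1,0,0,0,1]

```text
clock: 27.25
position: [0.5297, 0.3807, 0.0576]
orientation: [-3.14, -0.597, 1.199]
force: [-1.3, -1.2, -0.9]
opening: 0.0005
grip_force: 0.7
```

Emit:
play_rows:
  steps: [1.6,0,1.1,0,0,0,1,1.6,0,1.1,0,0,0,1]

```text
clock: 27.45
position: [0.5301, 0.3819, 0.0573]
orientation: [-3.14, -0.596, 1.198]
force: [-2.8, -9.7, 1.4]
opening: 0.0003
grip_force: 4.8
```

Emit:
play_rows:
  steps: [1,0,0.7,0,0,0,1,1,0,0.7,0,0,0,1]

```text
clock: 27.65
position: [0.5303, 0.3824, 0.0571]
orientation: [-3.14, -0.595, 1.198]
force: [-6.0, -18.7, 8.0]
opening: 0.0006
grip_force: 9.6
```

The visor reaches its stop at 19 N. I back away and take a last look.

Emit:
play_rows:
  steps: [-5,0,-3.4,0,0,0,1,-30,0,-20,0,0,0,1,-66,0,-45,0,0,0,1,-90,0,-62,0,0,0,1,-90,0,-62,0,0,0,1,-90,0,-62,0,0,0,1]

```text
clock: 28.25
position: [0.4918, 0.2816, 0.0587]
orientation: [-3.14, -0.598, 1.198]
force: [-0.2, 0.6, 0.6]
opening: 0.0004
grip_force: 0.0
```

```bash
python3 - <<'E'
from st import *
s=read_state(); print(s["clock"],w2c(s["position"]),s["position"],s["force"])
snap("scene","s10"); snap("top","t10")
P=cloud("scene","s10").reshape(-1,3); c=(P[:,:2]-o)@U.T
for y0,y1 in((.07,.115),(-.03,.03)):
    m=(c[:,0]>-.05)&(c[:,0]<.03)&(c[:,1]>y0)&(c[:,1]<y1); print([(z,np.round(np.median(c[m&(abs(P[:,2]-z)<.008),0]),4)) for z in(.04,.06,.08,.1,.12)])
A=cv2.imread("pics/s10.png"); B=cv2.imread("pics/t10.png")
c1=cv2.resize(A[170:350,90:270],(450,450),interpolation=cv2.INTER_CUBIC); c2=cv2.resize(B[180:310,120:220],(346,450),interpolation=cv2.INTER_CUBIC)
cv2.imwrite("pics/v10.png",np.hstack([c1,c2]))
E
```

```text
28.25 [-0.1352 -0.0006] [0.4918 0.2816 0.0587] [-0.2197  0.5789  0.6255]
[(0.04, np.float64(0.0002)), (0.06, np.float64(0.0003)), (0.08, np.float64(0.0007)), (0.1, np.float64(0.0003)), (0.12, np.float64(0.0013))]
[(0.04, np.float64(nan)), (0.06, np.float64(-0.0003)), (0.08, np.float64(-0.0002)), (0.1, np.float64(-0.0002)), (0.12, np.float64(nan))]
  return _methods._mean(a, axis=axis, dtype=dtype,
  ret = ret.dtype.type(ret / rcount)
```

View pics/v10.png

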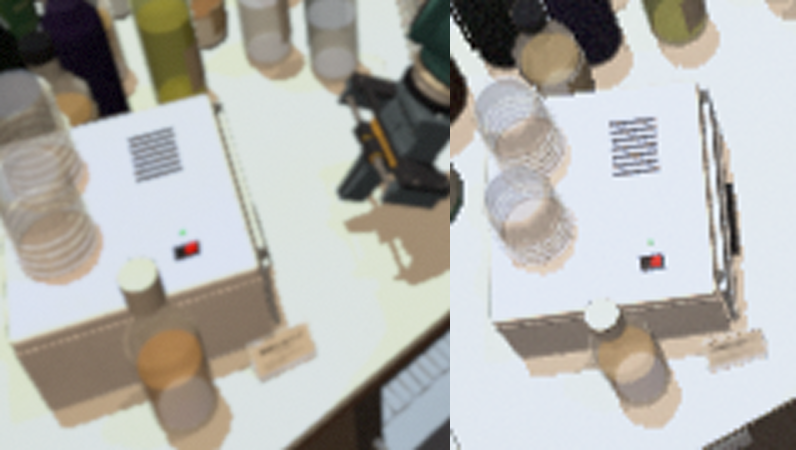

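The visor hangs flat over the mouth (right panel, lip at about (735,220)). The tray is inside, the tent card and syrup bottle have not moved, and the gripper is clear.

```bash
python3 -c "
from station import job_done; print(job_done())"
```

```text
the job is handed in; nothing more can be done
None
```

I stood the tipped tumbler up mouth down in its lane, pushed the loaded tray against the back stops (30 N with almost no further movement), swung the visor shut, and handed the job in at about 28 s; the tumblers were last seen standing just before the tray went in.

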